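Change the retained food samples in the screw-clamp carrier

TASK

Swap yesterday's food samples for today's in the screw-clamp carrier: crank the handwheel until the jaw's pointer stands at the green mark, stand every orange-lidded jar from the carrier upright in the clear crate, and stand every blue-lidded jar from the tray upright in a bay of its own. Only then, with all the jars in place, crank the jaw back in until the pointer stands at the red mark, so that its lip locks the jars' feet. Leave the clipboard, label roll and mug where they are.

Things in the scene. Friction and masses are not known exactly. Their poses are not given: they have to be found in the camera images.
- carrier: Fixed screw-clamp sample carrier: aluminium bed, white fence at the back, three bays in a row, blue gearbox with a handwheel on the robot's side. Origin on the table under the centre of the middle bay. x points from the handwheel to the fence, y along the row of bays, z up. Bed top at z = 12 mm; fence 34 mm high, inner face at x = +36 mm. All parts on it share its yaw.
- bay1 (a point): Centre of the bay at the +y end of the carrier (carrier x = 0, y = +76 mm), on the bed surface. A bay is a shallow pocket for a jar's foot, 72 mm wide (y) and 74 mm deep (x from -38 to +36 mm), bounded by white strips 8 mm high and 4 mm thick and by the fence.
- bay2 (a point): Centre of the middle bay, on the bed surface.
- bay3 (a point): Centre of the bay at the -y end of the carrier (y = -76 mm), on the bed surface.
- wheel_axis (a point): Point on the handwheel's vertical axis, 102 mm above the table (the height of the knob's middle), at carrier x = -155 mm, y = 0. The dark wheel is 124 mm across, its top 78 mm above the table; the gearbox below it is 60 mm high, from carrier x = -185 to -125 mm.
- crank_knob (a point): Middle of the red upright cylindrical crank knob (22 mm across, 42 mm tall, from 82 to 124 mm above the table) on the handwheel, 48 mm from its axis. It spins freely on its own pin, so it can be pinched from above and led round in a circle without turning the gripper.
- wheel (a joint): Handwheel angle in rad, over several turns. It grows counter-clockwise seen from above, which draws the jaw towards the wheel (opens); clockwise drives the jaw towards the fence (closes). One full turn moves the jaw 10 mm. It needs 2 to 3 N at the knob and stays where it is left. 0 is jaw fully in; up to 21 rad.
- pointer (a point): Tip of the black pointer on the +y end of the yellow jaw, over the white scale on the side rail. The jaw (222 mm long in carrier y, top 42 mm above the table) slides along carrier x. Its lip edge is 30 mm to +x of the pointer; the lip is 26 to 32 mm above the table and reaches 14 mm out from the jaw bar. Driven in, the lip lies over the jars' feet and locks them down.
- open_mark: Green tab (3 mm wide) on the outer edge of the scale: jaw open. The jaw is set to it when the pointer has the same carrier x as this tab. With the jaw there, jars can be lifted out and set in. Origin at the tab's middle, on its underside; same axes as the carrier.
- hold_mark: Red tab (3 mm wide) on the outer edge of the scale, nearer the fence than the green one: jaw holding. Same convention as the green tab.
- tray: Fixed aluminium tray 260 x 150 mm (x, y) with a 12 mm high rim and a 4 mm thick floor, where today's jars stand at the start. Origin under its centre.
- crate: Fixed clear open crate 260 x 150 x 60 mm (x, y, z) with blue rim and clips, walls and floor 5 mm thick, for yesterday's jars; room for two, side by side along its x. Origin under its centre, on the table.
- old1_mid (a point): Yesterday's sample jar with an ORANGE lid, in a bay of the carrier at the start (may be absent). Same shape for all jars: 120 mm tall, upright clear body 42 mm across (lid 45 mm across, the top 24 mm) on a wide flat foot 66 mm across and 10 mm high, 0.25 kg. This point is on its axis, 60 mm above its underside; z is up along the axis.
- old2_mid (a point): Yesterday's sample jar with an ORANGE lid, in a bay of the carrier at the start (may be absent). Same shape for all jars: 120 mm tall, upright clear body 42 mm across (lid 45 mm across, the top 24 mm) on a wide flat foot 66 mm across and 10 mm high, 0.25 kg. This point is on its axis, 60 mm above its underside; z is up along the axis.
- old3_mid (a point): Yesterday's sample jar with an ORANGE lid, in a bay of the carrier at the start (may be absent). Same shape for all jars: 120 mm tall, upright clear body 42 mm across (lid 45 mm across, the top 24 mm) on a wide flat foot 66 mm across and 10 mm high, 0.25 kg. This point is on its axis, 60 mm above its underside; z is up along the axis.
- new1_mid (a point): Today's sample jar with a BLUE lid, on the tray at the start (may be absent). Same shape for all jars: 120 mm tall, upright clear body 42 mm across (lid 45 mm across, the top 24 mm) on a wide flat foot 66 mm across and 10 mm high, 0.25 kg. This point is on its axis, 60 mm above its underside; z is up along the axis.
- new2_mid (a point): Today's sample jar with a BLUE lid, on the tray at the start (may be absent). Same shape for all jars: 120 mm tall, upright clear body 42 mm across (lid 45 mm across, the top 24 mm) on a wide flat foot 66 mm across and 10 mm high, 0.25 kg. This point is on its axis, 60 mm above its underside; z is up along the axis.
- new3_mid (a point): Today's sample jar with a BLUE lid, on the tray at the start (may be absent). Same shape for all jars: 120 mm tall, upright clear body 42 mm across (lid 45 mm across, the top 24 mm) on a wide flat foot 66 mm across and 10 mm high, 0.25 kg. This point is on its axis, 60 mm above its underside; z is up along the axis.
- clipboard: Red clipboard, 220 x 160 mm, lying beyond the carrier; a bystander.
- label_roll: Roll of white labels, 80 mm across, 30 mm high; a bystander.
- scoop_mug: White mug, 84 mm across, 90 mm high; a bystander.

How it is judged:
By the outcome, as a careful person would: the job done as asked, in the order asked, and still so for the second after the job is handed in, with the robot touching nothing.
Of old1, old2, old3 only 1 to 2 are there at a start; the rules pass over those that are not, and their reading is None.
Of new1, new2, new3 only 2 to 3 are there at a start; the rules pass over those that are not, and their reading is None.
At some moment in a run one of new1, new2, new3 may be knocked a few centimetres aside while the robot is not near it.
It also fails if it takes over 210 s, if anything falls off the work surface, if the arm or the gripper's body presses on something with over 40 N, if the wrist force passes 120 N, or if a joint passes its speed limit or range.

ROBOT

A 7-joint arm with a two-finger parallel gripper is mounted at the origin on the work surface. World frame = base frame: x ahead of the robot, y to its left, z up, the work surface at z = 0. Lengths are in m, angles in degrees, forces in N, time in s.
With the tool pointing down it reaches from about 0.35 to 0.9 m from the base axis. Payload 8.1 kg.
Tool frame: the origin (TCP) lies at the very end of the fingers, on their centre line; the grasp point (between the pads) lies 19 mm behind it; z points along the fingers, y is the direction in which the jaws open and shut (so a half turn about z gives the same grasp; the last joint's range is limited). The gripper opens to 85 mm and grips with 20 to 120 N. Pads are 22 mm wide; open, the fingers measure 114 mm over their backs; the gripper's body (76 mm by 85 mm) begins 54 mm behind the grasp point. The pads swing forward as they close: fully open they stand 13 mm farther back than shut.
Start: joints at [-80.707, 24.895, 1.432, 90.138, -0.665, 64.973, -4.303], TCP at [0.164, 0.603, 0.231] pointing down, gripper open.
Joint ranges: [-149.89, 149.89], [-25.12, 119.58], [-72.63, 75.52], [4.76, 147.25], [-75.54, 255.54], [6.69, 114.76], [-157.13, 157.13]. Speed limits (degrees/s): [127.2, 127.2, 172.46, 172.46, 180, 180, 180].

INTERFACE

Orientations are given as a 3x3 rotation matrix whose columns are the frame's x, y, z axes.
In Python, from bench import get_obs, snapshot, get_calibration, job_done gives the robot as it stands.
- The arm moves only by the tool carry_out, never from a script. Its argument "motion" is a list of rows, each a list of 5 numbers: the shift along the tool's x, y, z in m, then the turn about the tool's z in rad, then the finger opening in m, from 0 to 0.0854. A call has exactly 10 rows; each row is the pose to reach, as a shift and turn from the pose measured when the call began, along the tool's axes at that moment; what a row does not reach only later rows make up. A row lasts 1/12 s, in which the tool goes at most 41.7 mm and 7.16 degrees, less where a joint would pass 70% of its speed; a pose out of reach is approached as far as the arm can. A call with a gripper value outside its range is refused whole. The fingers move at their own pace and stop on an object; "force" is the grip in N (left out, the last holds). Time passes only in rows, so rows that repeat a pose let the fingers close, or fill a call up. It gives the time, the measured TCP pose, the force and the opening at its end, in the units of the state.
- get_obs(): the state, without advancing time (a new reading comes with each control period).
- snapshot(name): name is "scene" or "top" or "wrist"; returns (picture, depth): 480x640x3 uint8, blue, green, red; 480x640 float32, m along the optical axis (not along the pixel's ray), 0 where there is no reading.
- get_calibration(name): a dict with "fov_y" (degrees; the focal length in pixels is half the picture's height over the tangent of half this angle, whatever the lens; pixels are square), "cx", "cy" (the principal point, pixels), "rvec" (rotation vector, rad) and "tvec" (3), from world to camera coordinates, as OpenCV has them. Camera axes: x right, y down, z forward; pixel columns grow to the right and rows downward; lengths in m; the calibration is good to about 2 mm. The wrist camera is an equidistant fisheye: a pixel r from the principal point sees the ray r / f radians off the axis. A picture is of the moment at which its call begins: read the wrist's pose just before it. get_calibration takes no time and is no camera call; for the wrist camera it gives the pose at the moment of the call.
- job_done(): hands the job in, once; it reports no verdict.
The state is a dict: "time": time; "qpos": joint angles; "joint_vel": joint speeds; "joint_efforts": joint torques, N m; "ee_pos": TCP position; "tcp_rot": TCP orientation; "wrist_force": force on the tool from outside, world axes, zero at the start; "ft_torque": the same for the moment, N m; "opening": finger opening in m.
Only numpy, scipy, OpenCV 4.12 (cv2) and the standard library are available. Lean on these libraries where they do the work, as an engineer would, in place of code of your own. Each camera call takes 0.05 s, during which the arm holds its last target. There are 200 camera calls.

## Working session

There is one attempt and no reset: what is moved stays moved. The work goes in short steps, Python scripts to look and compute and a tool call to move; the robot and the scene stay as the last step left them, time stands still between calls to the robot, and variables do not carry over. Pictures are saved under pics/ and viewed, about 12 in all and at most 16, crops included, and the job is handed in when it is done.

Besides the shell and the picture viewer there is one more tool, called after "Request:" as name(argument=value, ...) on one line, values as JSON. carry_out: Moves the arm, as the interface text tells. Its arguments: {"type":"object","properties":{"motion":{"type":"array"},"force":{"type":"number"}},"required":["motion"]}

```bash
mkdir -p pics; ls
python3 - <<'E'
from bench import *
import cv2,numpy as np
o=get_obs();print(o['time'],o['ee_pos'],o['tcp_rot'],o['opening'])
for n in('scene','top'):
    p,d=snapshot(n);cv2.imwrite(f'pics/{n}0.png',p);np.save(f'pics/{n}0.npy',d)
    print(n,get_calibration(n))
print(get_calibration('wrist'))
E
```

```text
pics
0.0 [0.16350619 0.60269092 0.23051541] [[-9.65127550e-01  2.61779976e-01 -2.37328233e-04]
 [ 2.61780018e-01  9.65126263e-01 -1.58722546e-03]
 [-1.86452134e-04 -1.59400281e-03 -9.99998712e-01]] 0.08537108175571076
scene {'fov_y': 48.416733069278955, 'cx': 314.63812671547885, 'cy': 245.05417146918091, 'rvec': array([ 1.83598961,  1.85255709, -0.65342877]), 'tvec': array([-0.02659525, -0.41184196,  1.45899727])}
top {'fov_y': 54.218297321090226, 'cx': 314.90628457494637, 'cy': 239.23943731760207, 'rvec': array([ 2.13332096, -2.13230498,  0.20230853]), 'tvec': array([0.02326986, 0.58397897, 0.91414471])}
{'fov_y': 65.70646984690485, 'cx': 320.4045648218499, 'cy': 242.67915333690138, 'rvec': array([-2.28248915, -1.74705315, -0.28066832]), 'tvec': array([-0.62445072, -0.04121305,  0.37972319])}
```

View pics/top0.png

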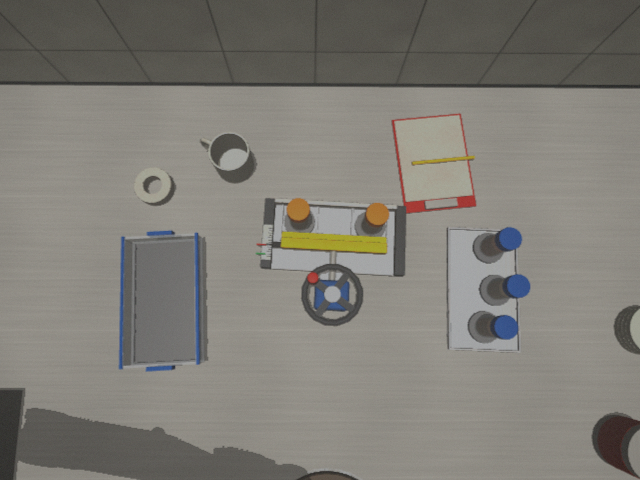

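View pics/scene0.png

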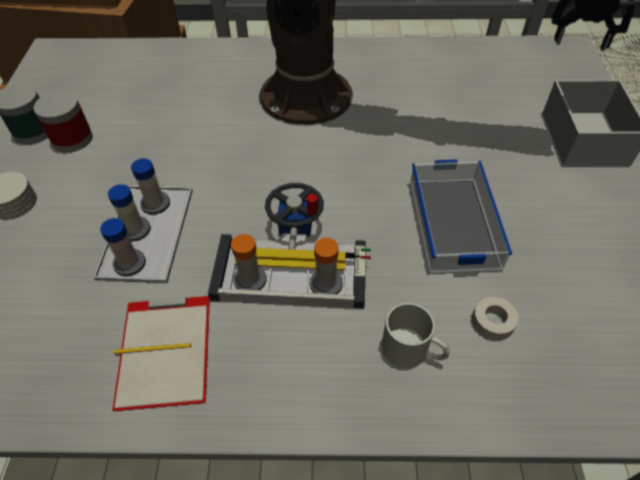

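```bash
cat > h.py <<'E'
from bench import *
import cv2,numpy as np,os,glob
def cal(n):
    c=get_calibration(n);f=240/np.tan(np.radians(c['fov_y']/2));R=cv2.Rodrigues(np.array(c['rvec']))[0]
    return f,c['cx'],c['cy'],R,np.array(c['tvec'])
def dirs(n,uv,c):
    uv=np.atleast_2d(np.array(uv,float));f,cx,cy,R,t=c
    x=(uv[:,0]-cx)/f;y=(uv[:,1]-cy)/f
    if n=='wrist':
        r=np.hypot(x,y)+1e-12;d=np.c_[x/r*np.sin(r),y/r*np.sin(r),np.cos(r)]
    else: d=np.c_[x,y,np.ones(len(x))]
    return d@R,-R.T@t,d           # world rays, cam centre, cam rays
def onplane(n,uv,z,c):
    w,C,_=dirs(n,uv,c);return C+w*((z-C[2])/w[:,2])[:,None]
def cloud(n,uv,dep,c):
    w,C,d=dirs(n,uv,c);z=dep[uv[:,1].astype(int),uv[:,0].astype(int)];return C+w*(z/d[:,2])[:,None]
def shot(n,tag):
    c=cal(n);p,d=snapshot(n);cv2.imwrite(f'pics/{n}_{tag}.png',p);np.save(f'pics/{n}_{tag}.npy',d);return p,d,c
R_={'orange':((5,120,60),(17,255,255)),'blue':((108,120,60),(128,255,255)),'yellow':((22,120,60),(35,255,255)),
 'green':((45,80,40),(85,255,255)),'red':((0,130,60),(4,255,255))}
def mask(p,k):
    h=cv2.cvtColor(p,cv2.COLOR_BGR2HSV);m=cv2.inRange(h,*[np.array(a,np.uint8) for a in R_[k]])
    if k=='red': m|=cv2.inRange(h,np.array((174,130,60),np.uint8),np.array((180,255,255),np.uint8))
    return m
def blobs(m,amin):
    n,l,s,ce=cv2.connectedComponentsWithStats(m)
    return [(np.argwhere(l==i)[:,::-1],s[i,4],ce[i]) for i in range(1,n) if s[i,4]>=amin]
def lids(p,d,c,n,k,zr=(.10,.2),amin=60):
    out=[]
    for uv,a,ce in blobs(mask(p,k),amin):
        P=cloud(n,uv,d,c);zt=np.percentile(P[:,2],90)
        if not zr[0]<zt<zr[1]: continue
        q=uv[abs(P[:,2]-zt)<.004]; (u,v),r=cv2.minEnclosingCircle(q.astype(np.float32))
        X=onplane(n,[[u,v]],zt,c)[0];Pq=P[abs(P[:,2]-zt)<.004]
        out.append((X,Pq[:,:2].mean(0),zt,r,ce))
    return out
E
python3 - <<'E'
from h import *
np.set_printoptions(precision=4,suppress=True)
for n in('top','scene'):
    p=cv2.imread(f'pics/{n}0.png');d=np.load(f'pics/{n}0.npy');c=cal(n)
    for k in('orange','blue'):
        for o in lids(p,d,c,n,k): print(n,k,*o)
    for k in('yellow','red','green'):
        for uv,a,ce in blobs(mask(p,k),2):
            P=cloud(n,uv,d,c); 
            if k=='red' and a>3000: continue
            print(n,k,a,ce,P.mean(0),'z',P[:,2].min(),P[:,2].max())
            if k=='yellow' and a>200:
                s=abs(P[:,2]-.042)<.006;print(cv2.minAreaRect((P[s,:2]*1000).astype(np.float32)))
    if n=='top':
        vv,uu=np.mgrid[240:345,285:380];uv=np.c_[uu.ravel(),vv.ravel()];P=cloud(n,uv,d,c)
        s=abs(P[:,2]-.075)<.008;print('wheel',cv2.minEnclosingCircle((P[s,:2]*1000).astype(np.float32)))
        s=abs(P[:,2]-.12)<.008;print('knob',s.sum(),P[s].mean(0),cv2.minEnclosingCircle((P[s,:2]*1000).astype(np.float32)))
        vv,uu=np.mgrid[210:390,100:220];uv=np.c_[uu.ravel(),vv.ravel()];P=cloud(n,uv,d,c)
        s=abs(P[:,2]-.06)<.006;print('crate',cv2.minAreaRect((P[s,:2]*1000).astype(np.float32)))
        vv,uu=np.mgrid[190:285,255:415];uv=np.c_[uu.ravel(),vv.ravel()];P=cloud(n,uv,d,c)
        s=abs(P[:,2]-.034)<.004;q=P[s&(P[:,0]>.6)];print('fence',s.sum(),cv2.minAreaRect((P[s,:2]*1000).astype(np.float32)))
E
python3 -c "
import cv2
p=cv2.imread('pics/top0.png')[190:340,240:420]
cv2.imwrite('pics/c0.png',cv2.resize(p,None,fx=4.4,fy=4,interpolation=2))"
```

```text
top orange [0.6276 0.0573 0.1333] [0.629  0.0579] 0.1332923900891733 11.437405586242676 [297.9091 208.7273]
top orange [ 0.6186 -0.0935  0.1333] [ 0.6195 -0.0945] 0.13325768972516366 11.395459175109863 [376.9132 213.8139]
top blue [ 0.5733 -0.348   0.125 ] [ 0.5736 -0.349 ] 0.12502766660237347 11.44332218170166 [509.737  238.2057]
top blue [ 0.4837 -0.3577  0.125 ] [ 0.4831 -0.358 ] 0.12504543571969784 11.719053268432617 [517.8781 285.5174]
top blue [ 0.4068 -0.3285  0.1251] [ 0.4065 -0.3285] 0.12512467250626474 11.934481620788574 [505.6698 326.8923]
top yellow 163 [442.5215 159.6135] [ 0.7621 -0.2534  0.038 ] z 0.0018159546289293615 1.0030038165297108
top yellow 1654 [333.685  241.9232] [ 0.5796 -0.0156  0.0458] z 0.021372235541901374 1.0030038165297108
((579.7706298828125, -15.127433776855469), (221.14320373535156, 32.012393951416016), 86.7805404663086)
top red 5 [446. 115.] [ 0.8807 -0.276   0.0048] z 0.0028554649603014237 0.0071322221784304585
top red 4 [455.5 114. ] [ 0.8838 -0.2982  0.0036] z 0.002175367960568053 0.004406148028911927
top red 6 [459.8333 115.6667] [ 0.8799 -0.30
[... 3603 characters left out ...]
.0), (0.0, 0.0), 0.0)
scene red 89 [311.764 197.573] [0.4915 0.0292 0.1136] z 0.06362624151493168 0.12786294873778414
scene red 16 [365.5 256.5] [0.5795 0.1371 0.0351] z 0.03212052852087299 0.037153737403090914
scene red 836 [178.4115 359.7799] [ 0.7902 -0.2081  0.009 ] z -0.0015288067634902092 0.8939953881063347
scene red 246 [135.5772 310.5528] [ 0.693  -0.3087  0.0115] z -0.003363046849808926 0.8939953881063347
scene red 9 [172. 307.] [ 0.6816 -0.2416  0.0058] z 0.002557694910822028 0.007791958023692591
scene red 7 [161. 308.] [ 0.6836 -0.2629  0.0052] z 0.0020330759298293755 0.007272091846484918
scene green 20 [365.3 249.1] [0.5585 0.1379 0.0323] z 0.00431806395312917 0.03934266467639025
```

View pics/c0.png

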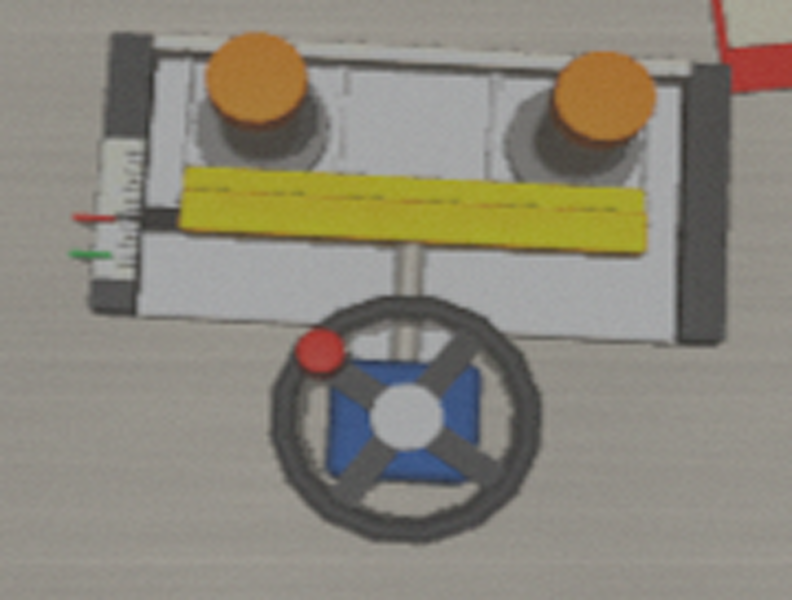

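```bash
cat >> h.py <<'E'
def go(target):
    o=get_obs();T=np.array(o['tcp_rot']);return T.T@(np.array(target)-o['ee_pos'])
TH=np.radians(-3.2)
def yaw():
    T=np.array(get_obs()['tcp_rot']);return np.degrees(np.arctan2(T[1,0],T[0,0]))
E
python3 - <<'E'
from h import *
o=get_obs();f,cx,cy,R,t=cal('wrist');C=-R.T@t;T=np.array(o['tcp_rot'])
print('cam in tool',T.T@(C-o['ee_pos']),'axis in tool',T.T@R[2],'f',f)
print(go([.498,.030,.23]),go([.57,.05,.23]),yaw())
E
```

```text
cam in tool [ 8.04068076e-02 -1.13659616e-04 -1.42508452e-01] axis in tool [-0.31387959  0.00100004  0.94946227] f 371.64829954431775
[-0.47279711 -0.46521378  0.00130794] [-0.53705096 -0.42706355  0.00125728] 164.8246900215995
```

Request:
carry_out(motion=[[-0.025, -0.021, 0, -0.02, 0.085], [-0.05, -0.043, 0, -0.04, 0.085], [-0.075, -0.064, 0, -0.06, 0.085], [-0.1, -0.086, 0, -0.08, 0.085], [-0.125, -0.107, 0, -0.1, 0.085], [-0.15, -0.129, 0, -0.12, 0.085], [-0.175, -0.15, 0, -0.14, 0.085], [-0.2, -0.172, 0, -0.16, 0.085], [-0.225, -0.193, 0, -0.18, 0.085], [-0.25, -0.215, 0, -0.21, 0.085]])

```text
time: 0.93
ee_pos: [0.349, 0.3283, 0.2308]
tcp_rot: [[-0.999, 0.054, -0.0], [0.054, 0.999, -0.002], [0.0, -0.002, -1.0]]
wrist_force: [0.7, -0.6, 0.4]
opening: 0.0849
```

Run:
```python
from h import *
print(go([.53,.06,.23]),yaw(),get_obs()['ee_pos'])
```

```text
[-0.19519347 -0.25814539  0.00112601] 176.91332841296236 [0.34899034 0.32828284 0.23078703]
```

Tracking is accurate. Continue to the viewing spot.

Request:
carry_out(motion=[[-0.02, -0.026, 0, 0, 0.085], [-0.04, -0.052, 0, 0, 0.085], [-0.06, -0.078, 0, 0, 0.085], [-0.08, -0.104, 0, 0, 0.085], [-0.1, -0.13, 0, 0, 0.085], [-0.12, -0.156, 0, 0, 0.085], [-0.14, -0.182, 0, 0, 0.085], [-0.16, -0.208, 0, 0, 0.085], [-0.18, -0.234, 0, 0, 0.085], [-0.195, -0.258, 0, 0, 0.085]])

```text
time: 1.77
ee_pos: [0.5308, 0.0582, 0.2309]
tcp_rot: [[-0.999, 0.055, -0.0], [0.055, 0.999, -0.002], [0.0, -0.002, -1.0]]
wrist_force: [0.9, 1.0, -0.9]
opening: 0.0847
```

Run:
```python
from h import *
np.set_printoptions(precision=4,suppress=True)
n='wrist';p,d,c=shot(n,'a')
print(get_obs()['ee_pos'],yaw())
for o in lids(p,d,c,n,'orange'): print('orange',*o)
for k in('red','green','yellow'):
    for uv,a,ce in blobs(mask(p,k),8):
        P=cloud(n,uv,d,c);print(k,a,ce,P.mean(0),'z',P[:,2].min(),P[:,2].max(),'plane36',onplane(n,[ce],.036,c)[0])
        if k=='yellow' and a>200:
            s=abs(P[:,2]-.042)<.005;print(cv2.minAreaRect((P[s,:2]*1000).astype(np.float32)))
        if k=='red':
            s=abs(P[:,2]-.124)<.005
            if s.sum()>20: print('knob',cv2.minEnclosingCircle((P[s,:2]*1000).astype(np.float32)))
```

```text
[0.5329 0.0522 0.2311] 176.52533606039484
orange [ 0.6136 -0.0942  0.1327] [ 0.6136 -0.0961] 0.1326509410068734 20.332508087158203 [148.3637 340.0157]
orange [0.6249 0.0569 0.1328] [0.626  0.0568] 0.1327621089922232 26.68280029296875 [325.2953 352.2755]
red 811 [276.7867 194.0764] [0.4966 0.0297 0.1214] z 0.07633816750274319 0.3734557012056322 plane36 [0.5123 0.0185 0.036 ]
knob ((498.2481994628906, 28.719615936279297), 10.56576156616211)
red 49 [401.8776 252.102 ] [0.5763 0.1357 0.0348] z 0.03223058306394877 0.036179281223789495 plane36 [0.5758 0.1354 0.036 ]
red 577 [ 98.6083 323.9099] [ 0.6695 -0.2464  0.0058] z 0.0020860316109441723 0.3734557012056322 plane36 [ 0.651 -0.218  0.036]
green 36 [403.5 233.5] [0.5571 0.137  0.0351] z 0.03325158325279637 0.0364110850936436 plane36 [0.5568 0.1368 0.036 ]
yellow 2686 [195.0074 263.4669] [ 0.5758 -0.0712  0.0401] z 0.029809044707945986 0.3734557012056322 plane36 [ 0.5772 -0.0721  0.036 ]
((571.3148193359375, -72.43696594238281), (103.95175170898438, 22.659639358520508), 86.50331115722656)
yellow 590 [342.222  269.2068] [0.5898 0.0759 0.0378] z 0.03001974144710967 0.3734557012056322 plane36 [0.5904 0.0761 0.036 ]
((580.3013305664062, 87.4713134765625), (13.353049278259277, 21.990819931030273), 81.86576080322266)
```

View pics/wrist_a.png

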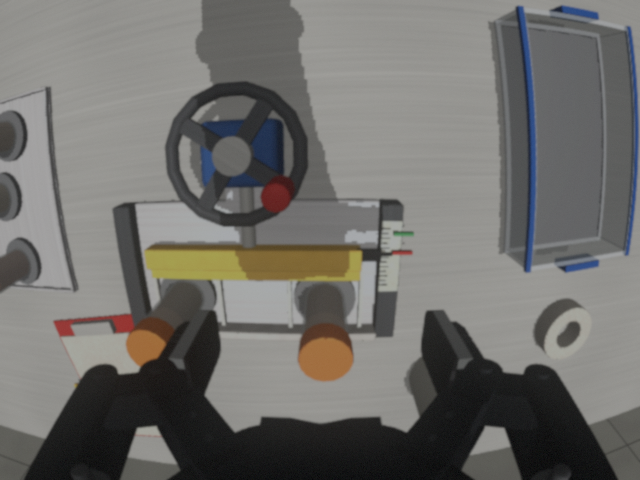

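Request:
carry_out(motion=[[0.016, -0.012, 0.01, 0, 0.06], [0.033, -0.025, 0.03, 0, 0.06], [0.033, -0.025, 0.06, 0, 0.06], [0.033, -0.025, 0.09, 0, 0.06], [0.033, -0.025, 0.115, 0, 0.06], [0.033, -0.025, 0.135, 0, 0.06], [0.033, -0.025, 0.144, 0, 0.06], [0.033, -0.025, 0.144, 0, 0.06], [0.033, -0.025, 0.144, 0, 0.06], [0.033, -0.025, 0.144, 0, 0.06]], force=40)

```text
time: 2.65
ee_pos: [0.4994, 0.0286, 0.0883]
tcp_rot: [[-0.998, 0.061, 0.003], [0.06, 0.998, -0.005], [-0.003, -0.005, -1.0]]
wrist_force: [-0.6, 0.7, 0.0]
opening: 0.0601
```

Run:
```python
from h import *
o=get_obs();print(go([.498,.029,.087]),yaw(),o['ee_pos'],o['wrist_force'])
```

```text
[0.0014426  0.00028763 0.0013307 ] 176.53165996445858 [0.49941862 0.02863204 0.08833668] [-0.58502351  0.74254084  0.01440712]
```

Request:
carry_out(motion=[[0.0015, 0, 0.001, 0, 0.04], [0.0015, 0, 0.001, 0, 0.03], [0.0015, 0, 0.001, 0, 0.02], [0.0015, 0, 0.001, 0, 0.015], [0.0015, 0, 0.001, 0, 0.015], [0.0015, 0, 0.001, 0, 0.015], [0.0015, 0, 0.001, 0, 0.015], [0.0015, 0, 0.001, 0, 0.015], [0.0015, 0, 0.001, 0, 0.015], [0.0015, 0, 0.001, 0, 0.015]], force=40)

```text
time: 3.48
ee_pos: [0.4982, 0.0285, 0.0882]
tcp_rot: [[-0.998, 0.061, 0.004], [0.061, 0.998, -0.005], [-0.004, -0.004, -1.0]]
wrist_force: [-2.6, -1.1, 8.0]
opening: 0.0211
```

Run:
```python
from h import *
o=get_obs();print(o['ee_pos'],o['wrist_force'],o['opening'],yaw())
T=np.array(o['tcp_rot']);r=np.array([o['ee_pos'][0]-.470,o['ee_pos'][1]+.0086]);print(np.hypot(*r),np.degrees(np.arctan2(r[1],r[0])))
a0=np.arctan2(r[1],r[0])
for s in range(2):
    for k in range(1,11):
        a=a0+np.radians(180*s+18*k);b=a0+np.radians(180*s);v=.048*np.array([np.cos(a)-np.cos(b),np.sin(a)-np.sin(b),0]);w=T.T@v;print('[%.3f,%.3f,0,0,0.015]'%(w[0],w[1]),end=',')
    print()
```

```text
[0.49823886 0.0285344  0.08816755] [-2.62685465 -1.10187766  8.02763494] 0.021056387230265934 176.50874757637436
0.046651866383296964 52.74881693518935
[0.014,0.006,0,0,0.015],[0.029,0.008,0,0,0.015],[0.043,0.005,0,0,0.015],[0.056,-0.002,0,0,0.015],[0.067,-0.013,0,0,0.015],[0.073,-0.027,0,0,0.015],[0.075,-0.042,0,0,0.015],[0.072,-0.057,0,0,0.015],[0.064,-0.070,0,0,0.015],[0.053,-0.080,0,0,0.015],
[-0.014,-0.006,0,0,0.015],[-0.029,-0.008,0,0,0.015],[-0.043,-0.005,0,0,0.015],[-0.056,0.002,0,0,0.015],[-0.067,0.013,0,0,0.015],[-0.073,0.027,0,0,0.015],[-0.075,0.042,0,0,0.015],[-0.072,0.057,0,0,0.015],[-0.064,0.070,0,0,0.015],[-0.053,0.080,0,0,0.015],
```

Request:
carry_out(motion=[[0.014, 0.006, 0, 0, 0.015], [0.029, 0.008, 0, 0, 0.015], [0.043, 0.005, 0, 0, 0.015], [0.056, -0.002, 0, 0, 0.015], [0.067, -0.013, 0, 0, 0.015], [0.073, -0.027, 0, 0, 0.015], [0.075, -0.042, 0, 0, 0.015], [0.072, -0.057, 0, 0, 0.015], [0.064, -0.07, 0, 0, 0.015], [0.053, -0.08, 0, 0, 0.015]])

```text
time: 4.32
ee_pos: [0.44, -0.048, 0.0884]
tcp_rot: [[-0.998, 0.061, 0.003], [0.061, 0.998, -0.003], [-0.004, -0.003, -1.0]]
wrist_force: [3.1, 8.5, -5.1]
opening: 0.0207
```

```bash
cat >> h.py <<'E'
def turns(axis,n,sgn=1,step=18,r=.048):
    o=get_obs();T=np.array(o['tcp_rot']);e=o['ee_pos'];a0=np.arctan2(e[1]-axis[1],e[0]-axis[0])
    print('pos',e,'F',o['wrist_force'],'r',np.hypot(e[0]-axis[0],e[1]-axis[1]),'ang',np.degrees(a0),'op',o['opening'],'t',o['time'])
    for s in range(n):
        b=a0+sgn*np.radians(10*step*s);st=(e[:2]-axis) if s==0 else r*np.array([np.cos(b),np.sin(b)])
        print(','.join('[%.3f,%.3f,0,0,0.015]'%tuple((T.T@np.r_[axis+r*np.array([np.cos(b+sgn*np.radians(step*k)),np.sin(b+sgn*np.radians(step*k))])-axis-st,0])[:2]) for k in range(1,11)))
E
python3 - <<'E'
from h import *
turns(np.array([.470,-.0086]),2)
E
```

```text
pos [ 0.44001795 -0.04799734  0.08835196] F [ 3.07398675  8.5105815  -5.13810985] r 0.04950832418232731 ang -127.27175371973034 op 0.020712634146027323 t 4.3167
[-0.014,-0.005,0,0,0.015],[-0.029,-0.007,0,0,0.015],[-0.044,-0.004,0,0,0.015],[-0.057,0.003,0,0,0.015],[-0.067,0.014,0,0,0.015],[-0.074,0.028,0,0,0.015],[-0.076,0.043,0,0,0.015],[-0.073,0.058,0,0,0.015],[-0.065,0.071,0,0,0.015],[-0.054,0.081,0,0,0.015]
[0.014,0.006,0,0,0.015],[0.029,0.008,0,0,0.015],[0.043,0.005,0,0,0.015],[0.056,-0.002,0,0,0.015],[0.067,-0.013,0,0,0.015],[0.073,-0.027,0,0,0.015],[0.075,-0.042,0,0,0.015],[0.072,-0.056,0,0,0.015],[0.064,-0.070,0,0,0.015],[0.053,-0.080,0,0,0.015]
```

Request:
carry_out(motion=[[-0.014, -0.006, 0, 0, 0.015], [-0.029, -0.008, 0, 0, 0.015], [-0.043, -0.005, 0, 0, 0.015], [-0.056, 0.002, 0, 0, 0.015], [-0.067, 0.013, 0, 0, 0.015], [-0.073, 0.027, 0, 0, 0.015], [-0.075, 0.042, 0, 0, 0.015], [-0.072, 0.056, 0, 0, 0.015], [-0.064, 0.07, 0, 0, 0.015], [-0.053, 0.08, 0, 0, 0.015]])

```text
time: 5.15
ee_pos: [0.4982, 0.0287, 0.0883]
tcp_rot: [[-0.998, 0.061, 0.004], [0.061, 0.998, -0.004], [-0.004, -0.004, -1.0]]
wrist_force: [-2.0, -7.1, -0.1]
opening: 0.021
```

Request:
carry_out(motion=[[0.014, 0.006, 0, 0, 0.015], [0.029, 0.008, 0, 0, 0.015], [0.043, 0.005, 0, 0, 0.015], [0.056, -0.002, 0, 0, 0.015], [0.067, -0.013, 0, 0, 0.015], [0.073, -0.027, 0, 0, 0.015], [0.075, -0.042, 0, 0, 0.015], [0.072, -0.056, 0, 0, 0.015], [0.064, -0.07, 0, 0, 0.015], [0.053, -0.08, 0, 0, 0.015]])

```text
time: 5.98
ee_pos: [0.4398, -0.0478, 0.0884]
tcp_rot: [[-0.998, 0.06, 0.003], [0.06, 0.998, -0.003], [-0.004, -0.003, -1.0]]
wrist_force: [2.6, 8.3, -5.4]
opening: 0.0209
```

Request:
carry_out(motion=[[-0.014, -0.006, 0, 0, 0.015], [-0.029, -0.008, 0, 0, 0.015], [-0.043, -0.005, 0, 0, 0.015], [-0.056, 0.002, 0, 0, 0.015], [-0.067, 0.013, 0, 0, 0.015], [-0.073, 0.027, 0, 0, 0.015], [-0.075, 0.042, 0, 0, 0.015], [-0.072, 0.056, 0, 0, 0.015], [-0.064, 0.07, 0, 0, 0.015], [-0.053, 0.08, 0, 0, 0.015]])

```text
time: 6.82
ee_pos: [0.498, 0.0289, 0.0883]
tcp_rot: [[-0.998, 0.06, 0.004], [0.06, 0.998, -0.004], [-0.004, -0.004, -1.0]]
wrist_force: [-1.8, -7.4, 0.0]
opening: 0.021
```

Run:
```python
from h import *
turns(np.array([.469,-.0095]),1)
n='wrist';p,d,c=shot(n,'b')
for k in('red','green'):
    for uv,a,ce in blobs(mask(p,k),8):
        print(k,a,ce,'plane36',onplane(n,[ce],.036,c)[0])
cv2.imwrite('pics/b2.png',p)
```

```text
pos [0.49795424 0.02891334 0.08829992] F [-1.75537342 -7.43996201  0.02497939] r 0.04810335363551853 ang 52.99266162701712 op 0.021041362110101176 t 6.8167
[0.014,0.006,0,0,0.015],[0.029,0.008,0,0,0.015],[0.043,0.005,0,0,0.015],[0.056,-0.003,0,0,0.015],[0.067,-0.014,0,0,0.015],[0.073,-0.027,0,0,0.015],[0.075,-0.042,0,0,0.015],[0.072,-0.057,0,0,0.015],[0.064,-0.070,0,0,0.015],[0.053,-0.080,0,0,0.015]
red 4352 [319.96645221 338.01079963] plane36 [0.54422394 0.02571026 0.036     ]
red 105 [478.94285714 360.87619048] plane36 [0.57456426 0.13390875 0.036     ]
red 430 [ 55.78372093 411.3255814 ] plane36 [ 0.63226961 -0.22496442  0.036     ]
green 117 [485.30769231 337.76923077] plane36 [0.55543363 0.13558304 0.036     ]
```

View pics/b2.png

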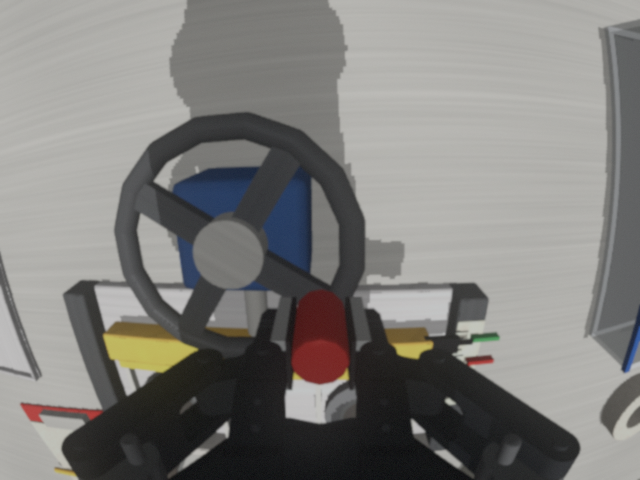

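Request:
carry_out(motion=[[0, 0, 0, 0, 0.05], [0, 0, 0, 0, 0.05], [0, 0, 0, 0, 0.05], [0, 0, -0.02, 0, 0.05], [0, 0, -0.05, 0, 0.05], [-0.018, 0.03, -0.055, 0, 0.05], [-0.036, 0.06, -0.055, 0, 0.05], [-0.056, 0.094, -0.055, 0, 0.05], [-0.056, 0.094, -0.055, 0, 0.05], [-0.056, 0.094, -0.055, 0, 0.05]])

```text
time: 7.7
ee_pos: [0.5575, 0.1235, 0.1427]
tcp_rot: [[-0.998, 0.056, 0.002], [0.056, 0.998, -0.003], [-0.002, -0.003, -1.0]]
wrist_force: [-0.2, -1.2, -0.6]
opening: 0.0498
```

Run:
```python
from h import *
n='wrist';p,d,c=shot(n,'c');print(get_obs()['ee_pos'],yaw())
g=None
for k in('red','green'):
    for uv,a,ce in blobs(mask(p,k),30):
        P=cloud(n,uv,d,c);print(k,a,ce,P.mean(0),'plane36',onplane(n,[ce],.036,c)[0])
        if k=='green': g=ce
u,v=g.astype(int);q=p[max(v-50,0):v+70,max(u-100,0):u+60];print(u-100,v-50)
cv2.imwrite('pics/c2.png',cv2.resize(q,None,fx=5,fy=5,interpolation=cv2.INTER_NEAREST))
```

```text
[0.55665256 0.12147865 0.14255232] 176.68420635782573
red 2169 [136.73351775 178.13231904] [0.49415014 0.03595851 0.11642195] plane36 [ 0.50252539 -0.0084802   0.036     ]
red 75 [339.2  262.92] [0.57621639 0.13590289 0.03467275] plane36 [0.57568795 0.13585988 0.036     ]
red 81 [ 18.79012346 330.75308642] [ 0.65939572 -0.23959863  0.00682119] plane36 [ 0.64014839 -0.20009118  0.036     ]
red 140 [ 82.28571429 386.32142857] [ 0.72784882 -0.16166552  0.00976481] plane36 [ 0.70397589 -0.13384222  0.036     ]
green 101 [339.88118812 237.52475248] [0.55706361 0.13713604 0.03434366] plane36 [0.55653709 0.13707533 0.036     ]
239 187
```

View pics/c2.png

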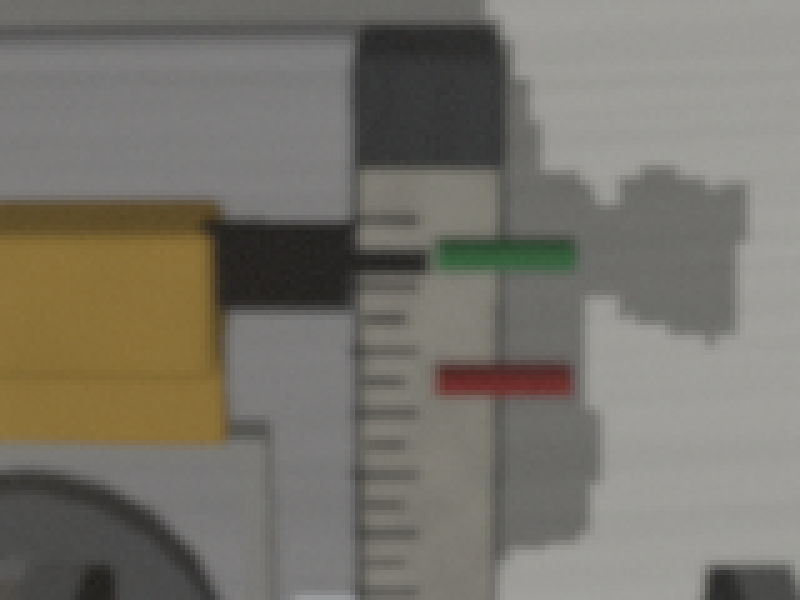

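```bash
cat >> h.py <<'E'
def carr(P,o=np.array([.6237,-.0182]),th=TH):
    P=np.atleast_2d(P);d=P[:,:2]-o;return np.c_[d[:,0]*np.cos(th)+d[:,1]*np.sin(th),-d[:,0]*np.sin(th)+d[:,1]*np.cos(th)]
E
python3 - <<'E'
from h import *
np.set_printoptions(precision=4,suppress=True)
n='wrist';p=cv2.imread('pics/wrist_c.png');d=np.load('pics/wrist_c.npy');c=cal(n)
g=cv2.cvtColor(p,cv2.COLOR_BGR2GRAY).astype(float)
def rep(name,uv):
    P=cloud(n,uv,d,c);z=np.median(P[:,2]);m=uv.mean(0);print(name,m,'z',z,'carr@z',carr(onplane(n,[m],z,c)),'depth carr',carr(P).mean(0))
for u in range(313,323):
    col=slice(233,247);w=np.clip(110-g[col,u],0,None);vs=np.arange(233,247);v0=(w*vs).sum()/w.sum() if w.sum() else 0
    P=cloud(n,np.c_[[u],[round(v0)]],d,c)[0];print(u,round(v0,2),'z',P[2].round(4),'x@z36',carr(onplane(n,[[u,v0]],.036,c))[0],'x@z38',carr(onplane(n,[[u,v0]],.038,c))[0])
for k in('red','green'):
    for uv,a,ce in blobs(mask(p,k),30):
        if 300<ce[0]: rep(k,uv)
        if 300<ce[0]: print(carr(onplane(n,[ce],.036,c)))
# scale edges for yaw: bright/dark along tick? bed edge line
pts=[]
for u in range(245,305,3):
    col=g[185:205,u];dd=np.diff(col);pts.append((u,185+np.argmin(dd)+.5))
pts=np.array(pts);X=onplane(n,pts,.012,c);print('bed edge yaw',np.degrees(np.polyfit(X[:,1],X[:,0],1)[0]),X[0],X[-1])
E
```

```text
313 239.55 z 0.0371 x@z36 [-0.075   0.1302] x@z38 [-0.0757  0.1302]
314 239.53 z 0.0366 x@z36 [-0.075   0.1309] x@z38 [-0.0757  0.1309]
315 239.45 z 0.036 x@z36 [-0.0751  0.1316] x@z38 [-0.0757  0.1316]
316 239.48 z 0.0357 x@z36 [-0.0751  0.1323] x@z38 [-0.0757  0.1323]
317 239.43 z 0.036 x@z36 [-0.0751  0.133 ] x@z38 [-0.0758  0.133 ]
318 239.51 z 0.0366 x@z36 [-0.0751  0.1337] x@z38 [-0.0757  0.1337]
319 239.47 z 0.0357 x@z36 [-0.0751  0.1344] x@z38 [-0.0757  0.1344]
320 239.47 z 0.0371 x@z36 [-0.0751  0.1351] x@z38 [-0.0757  0.1351]
321 239.42 z 0.0372 x@z36 [-0.0751  0.1358] x@z38 [-0.0758  0.1358]
322 238.99 z 0.0366 x@z36 [-0.0754  0.1365] x@z38 [-0.0761  0.1365]
red [339.2  262.92] z 0.03465148697757614 carr@z [[-0.0568  0.149 ]] depth carr [-0.0568  0.149 ]
[[-0.0573  0.1489]]
green [339.8812 237.5248] z 0.03462248229059145 carr@z [[-0.0761  0.1492]] depth carr [-0.076   0.1492]
[[-0.0765  0.1491]]
bed edge yaw 2.9927800730151013 [0.5228 0.066  0.012 ] [0.5257 0.1091 0.012 ]
```

Request:
carry_out(motion=[[0, 0, -0.02, 0, 0.07], [0, 0, -0.045, 0, 0.07], [-0.03, -0.025, -0.045, 0, 0.07], [-0.06, -0.05, -0.045, 0, 0.07], [-0.074, -0.06, -0.045, 0, 0.07], [-0.074, -0.06, -0.03, 0, 0.07], [-0.074, -0.06, 0.0, 0, 0.07], [-0.074, -0.06, 0.025, 0, 0.07], [-0.074, -0.06, 0.042, 0, 0.07], [-0.074, -0.06, 0.046, 0, 0.07]])

```text
time: 8.58
ee_pos: [0.6245, 0.055, 0.0937]
tcp_rot: [[-0.998, 0.06, -0.005], [0.06, 0.998, -0.005], [0.004, -0.006, -1.0]]
wrist_force: [-0.6, -0.2, -0.3]
opening: 0.0701
```

Request:
carry_out(motion=[[0, 0, 0, 0, 0.055], [0, 0, 0, 0, 0.035], [0, 0, 0, 0, 0.035], [0, 0, 0, 0, 0.035], [0, 0, 0, 0, 0.035], [0, 0, 0, 0, 0.035], [0, 0, 0, 0, 0.035], [0, 0, -0.02, 0, 0.035], [0, 0, -0.05, 0, 0.035], [0, 0, -0.08, 0, 0.035]], force=50)

```text
time: 9.42
ee_pos: [0.6239, 0.0554, 0.1738]
tcp_rot: [[-0.998, 0.06, -0.007], [0.06, 0.998, -0.006], [0.007, -0.006, -1.0]]
wrist_force: [1.6, 0.5, -2.5]
opening: 0.0414
```

Run:
```python
from h import *
np.set_printoptions(precision=4,suppress=True)
o=get_obs();print(o['ee_pos'],o['wrist_force'],o['opening'],yaw())
for n in('wrist','top'):
    p,d,c=shot(n,'d')
    for k in('orange','blue'):
        for q in lids(p,d,c,n,k,(.1,.35)): print(n,k,*q)
vv,uu=np.mgrid[210:390,100:220];uv=np.c_[uu.ravel(),vv.ravel()];P=cloud(n,uv,d,c)
b=mask(p,'blue')[210:390,100:220].ravel()>0
s=abs(P[:,2]-.06)<.008;print('crate',cv2.minAreaRect((P[s,:2]*1000).astype(np.float32)));print(cv2.minAreaRect((P[b&s,:2]*1000).astype(np.float32)))
cv2.imwrite('pics/d2.png',np.hstack([cv2.imread('pics/wrist_d.png')[:,:400],p[:,60:460]]))
```

```text
[0.6239 0.0554 0.1738] [ 1.6121  0.4764 -2.4894] 0.041389237129583686 176.55291109133006
wrist orange [ 0.6182 -0.0907  0.1325] [ 0.6189 -0.0925] 0.13247677007780306 33.12948989868164 [ 93.5416 272.7198]
wrist orange [0.6243 0.0554 0.2122] [0.6252 0.0555] 0.21224896444603733 60.52165222167969 [320.4471 357.369 ]
top orange [ 0.6189 -0.0938  0.133 ] [ 0.6203 -0.0944] 0.1330055599808975 11.444246292114258 [376.9485 213.634 ]
top blue [ 0.5738 -0.3485  0.1254] [ 0.5737 -0.3488] 0.12540388164360394 11.292250633239746 [509.8136 238.2021]
top blue [ 0.4837 -0.3573  0.125 ] [ 0.4833 -0.3577] 0.12504968464979266 11.540942192077637 [517.885 285.535]
top blue [ 0.4068 -0.3285  0.125 ] [ 0.4067 -0.3287] 0.12503351097106127 11.932971000671387 [505.6565 326.9159]
crate ((461.3626403808594, 335.50799560546875), (275.6944580078125, 157.46646118164062), 3.2528011798858643)
((462.17864990234375, 334.1639404296875), (273.99444580078125, 154.69007873535156), 3.2528011798858643)
```

View pics/d2.png

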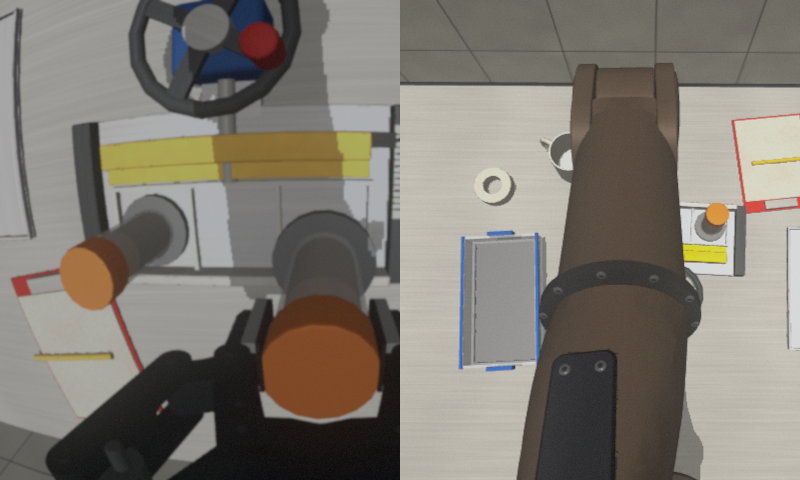

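Request:
carry_out(motion=[[0.006, 0.014, -0.01, 0, 0.035], [0.018, 0.042, -0.015, 0, 0.035], [0.031, 0.073, -0.015, 0, 0.035], [0.045, 0.107, -0.015, 0, 0.035], [0.06, 0.142, -0.015, 0, 0.035], [0.075, 0.176, -0.015, 0, 0.035], [0.089, 0.21, -0.015, 0, 0.035], [0.101, 0.238, -0.015, 0, 0.035], [0.111, 0.261, -0.015, 0, 0.035], [0.1175, 0.277, -0.015, 0, 0.035]])

```text
time: 10.35
ee_pos: [0.5248, 0.3427, 0.1914]
tcp_rot: [[-0.998, 0.057, 0.002], [0.057, 0.998, -0.003], [-0.002, -0.003, -1.0]]
wrist_force: [0.1, 0.2, -2.1]
opening: 0.0411
```

Run:
```python
from h import *
o=get_obs();print(o['ee_pos'],o['wrist_force'],o['opening'],yaw(),go([.523,.339,.088]))
```

```text
[0.52477456 0.34266764 0.19137063] [ 0.05405786  0.21313897 -2.09574398] 0.04106237507118537 176.7600724457114 [ 0.00174776 -0.00343353  0.10337913]
```

Request:
carry_out(motion=[[0.0015, -0.003, 0.015, 0, 0.035], [0.0015, -0.003, 0.04, 0, 0.035], [0.0015, -0.003, 0.065, 0, 0.035], [0.0015, -0.003, 0.085, 0, 0.035], [0.0015, -0.003, 0.096, 0, 0.035], [0.0015, -0.003, 0.102, 0, 0.035], [0.0015, -0.003, 0.103, 0, 0.035], [0.0015, -0.003, 0.103, 0, 0.06], [0.0015, -0.003, 0.103, 0, 0.065], [0.0015, -0.003, 0.103, 0, 0.065]])

```text
time: 11.18
ee_pos: [0.5242, 0.3397, 0.0897]
tcp_rot: [[-0.998, 0.057, 0.003], [0.057, 0.998, -0.002], [-0.004, -0.002, -1.0]]
wrist_force: [-0.2, 0.0, -0.4]
opening: 0.0653
```

Run:
```python
from h import *
o=get_obs();print(o['ee_pos'],o['wrist_force'],o['opening'],yaw(),go([.619,-.094,.2]))
p,d,c=shot('wrist','e')
for q in lids(p,d,c,'wrist','orange',(.1,.35)): print(*q)
```

```text
[0.52419159 0.33968767 0.08972557] [-0.1599867   0.01147609 -0.37328537] 0.06529655056323075 176.74491162733477 [-0.11967704 -0.42780531 -0.10906007]
[0.52407462 0.34050224 0.12552583] [0.5248917  0.34048126] 0.1255258269327868 59.91044998168945 [322.36595559 352.80391815]
```

Request:
carry_out(motion=[[0, 0, -0.02, 0, 0.065], [0, 0, -0.05, 0, 0.07], [0, 0, -0.08, 0, 0.07], [-0.007, -0.025, -0.1, 0, 0.07], [-0.016, -0.06, -0.11, 0, 0.07], [-0.027, -0.095, -0.11, 0, 0.07], [-0.037, -0.13, -0.11, 0, 0.07], [-0.047, -0.168, -0.11, 0, 0.07], [-0.058, -0.206, -0.11, 0, 0.07], [-0.068, -0.244, -0.11, 0, 0.07]])

```text
time: 12.07
ee_pos: [0.5782, 0.0906, 0.2013]
tcp_rot: [[-0.998, 0.057, 0.005], [0.057, 0.998, -0.002], [-0.005, -0.001, -1.0]]
wrist_force: [0.8, 0.4, -0.2]
opening: 0.0702
```

Run:
```python
from h import *
o=get_obs();print(o['ee_pos'],yaw(),go([.6195,-.094,.094]))
```

```text
[0.57818358 0.09057117 0.20132268] 176.75388076011146 [-0.05116539 -0.18179653  0.10781394]
```

Request:
carry_out(motion=[[-0.01, -0.035, 0, 0, 0.07], [-0.02, -0.07, 0, 0, 0.07], [-0.03, -0.105, 0, 0, 0.07], [-0.04, -0.14, 0, 0, 0.07], [-0.048, -0.168, 0, 0, 0.07], [-0.051, -0.182, 0.01, 0, 0.07], [-0.051, -0.182, 0.035, 0, 0.07], [-0.051, -0.182, 0.065, 0, 0.07], [-0.051, -0.182, 0.09, 0, 0.07], [-0.051, -0.182, 0.107, 0, 0.07]])

```text
time: 12.9
ee_pos: [0.6185, -0.0942, 0.0931]
tcp_rot: [[-0.998, 0.057, 0.004], [0.057, 0.998, -0.001], [-0.004, -0.001, -1.0]]
wrist_force: [0.8, 0.3, -0.5]
opening: 0.0701
```

Request:
carry_out(motion=[[0, 0, 0, 0, 0.07], [0, 0, 0, 0, 0.055], [0, 0, 0, 0, 0.035], [0, 0, 0, 0, 0.035], [0, 0, 0, 0, 0.035], [0, 0, 0, 0, 0.035], [0, 0, -0.01, 0, 0.035], [0, 0, -0.04, 0, 0.035], [0, 0, -0.08, 0, 0.035], [0, 0, -0.12, 0, 0.035]])

```text
time: 13.73
ee_pos: [0.6169, -0.0937, 0.2144]
tcp_rot: [[-0.998, 0.057, 0.001], [0.057, 0.998, -0.001], [-0.001, -0.001, -1.0]]
wrist_force: [2.0, -0.7, -2.6]
opening: 0.0408
```

Run:
```python
from h import *
o=get_obs();print(o['ee_pos'],o['wrist_force'],o['opening'],yaw(),go([.400,.332,.215]))
p,d,c=shot('wrist','f')
for q in lids(p,d,c,'wrist','orange',(.1,.35)): print(*q)
```

```text
[ 0.61688388 -0.09371851  0.21440431] [ 1.96966799 -0.67940132 -2.58254413] 0.04082154092802975 176.73637156746415 [ 0.24076757  0.41267968 -0.00129583]
[ 0.61357923 -0.09351179  0.25207335] [ 0.61455584 -0.09356458] 0.25207334829874933 60.779991149902344 [320.3062958  349.00483011]
```

Request:
carry_out(motion=[[0.006, 0.01, -0.01, 0, 0.035], [0.018, 0.031, -0.015, 0, 0.035], [0.034, 0.058, -0.015, 0, 0.035], [0.051, 0.088, -0.015, 0, 0.035], [0.069, 0.118, -0.015, 0, 0.035], [0.086, 0.148, -0.015, 0, 0.035], [0.104, 0.178, -0.015, 0, 0.035], [0.122, 0.208, -0.015, 0, 0.035], [0.14, 0.238, -0.015, 0, 0.035], [0.156, 0.267, -0.015, 0, 0.035]])

```text
time: 14.62
ee_pos: [0.4788, 0.1823, 0.2369]
tcp_rot: [[-0.998, 0.057, 0.014], [0.057, 0.998, -0.001], [-0.014, -0.0, -1.0]]
wrist_force: [0.3, 1.3, -2.3]
opening: 0.0408
```

Run:
```python
from h import *
o=get_obs();print(o['ee_pos'],yaw(),go([.400,.332,.088]))
```

```text
[0.47881534 0.18227451 0.23687284] 176.7360798898329 [0.08925799 0.14505366 0.14759794]
```

Request:
carry_out(motion=[[0.017, 0.028, 0.0, 0, 0.035], [0.034, 0.056, 0.0, 0, 0.035], [0.052, 0.084, 0.0, 0, 0.035], [0.068, 0.11, 0.0, 0, 0.035], [0.08, 0.13, 0.005, 0, 0.035], [0.087, 0.141, 0.02, 0, 0.035], [0.089, 0.145, 0.04, 0, 0.035], [0.089, 0.145, 0.06, 0, 0.035], [0.089, 0.145, 0.075, 0, 0.035], [0.089, 0.145, 0.08, 0, 0.035]])

```text
time: 15.45
ee_pos: [0.398, 0.3311, 0.1538]
tcp_rot: [[-0.998, 0.056, 0.011], [0.056, 0.998, -0.004], [-0.012, -0.003, -1.0]]
wrist_force: [0.2, -0.1, -3.2]
opening: 0.0411
```

Run:
```python
from h import *
o=get_obs();print(o['ee_pos'],yaw(),go([.400,.332,.085]))
p,d,c=shot('wrist','g')
for q in lids(p,d,c,'wrist','orange',(.1,.35)): print(*q)
```

```text
[0.39796042 0.3311233  0.15384752] 176.77095799023652 [-0.00118915  0.00119705  0.06886264]
[0.39437441 0.33136899 0.19151259] [0.39544865 0.33140369] 0.19151259224115685 61.036643981933594 [320.99976098 351.53206916]
```

Request:
carry_out(motion=[[0, 0, 0.01, 0, 0.035], [0, 0, 0.025, 0, 0.035], [0, 0, 0.04, 0, 0.035], [0, 0, 0.053, 0, 0.035], [0, 0, 0.061, 0, 0.035], [0, 0, 0.065, 0, 0.035], [0, 0, 0.066, 0, 0.035], [0, 0, 0.066, 0, 0.06], [0, 0, 0.066, 0, 0.065], [0, 0, 0.066, 0, 0.065]])

```text
time: 16.33
ee_pos: [0.3995, 0.3314, 0.0889]
tcp_rot: [[-0.998, 0.057, 0.013], [0.057, 0.998, -0.002], [-0.013, -0.002, -1.0]]
wrist_force: [-0.9, -1.1, -0.4]
opening: 0.0651
```

Request:
carry_out(motion=[[0, 0, -0.015, 0, 0.065], [0, 0, -0.04, 0, 0.065], [0, 0, -0.07, 0, 0.065], [0, 0, -0.1, 0, 0.065], [0, -0.02, -0.12, 0, 0.065], [0, -0.055, -0.12, 0, 0.065], [0, -0.09, -0.12, 0, 0.065], [0, -0.125, -0.12, 0, 0.065], [0, -0.16, -0.12, 0, 0.065], [0, -0.19, -0.12, 0, 0.065]])

```text
time: 17.17
ee_pos: [0.3869, 0.1399, 0.2098]
tcp_rot: [[-0.998, 0.057, 0.014], [0.057, 0.998, -0.001], [-0.014, -0.001, -1.0]]
wrist_force: [1.3, 0.3, 0.5]
opening: 0.065
```

Run:
```python
from h import *
np.set_printoptions(precision=4,suppress=True)
o=get_obs();print(o['ee_pos'],yaw(),o['wrist_force'])
for n in('top','scene'):
    p,d,c=shot(n,'h')
    for k in('orange','blue'):
        for q in lids(p,d,c,n,k,(.06,.35)): print(n,k,*q)
print(go([.4067,-.3285,.21]))
```

```text
[0.3869 0.1399 0.2098] 176.70514345491924 [1.3254 0.3348 0.5159]
top orange [0.5285 0.3408 0.1263] [0.5284 0.3406] 0.1263091563816643 11.946341514587402 [147.5195 261.6602]
top blue [ 0.5733 -0.348   0.1251] [ 0.5736 -0.3488] 0.12513373221072904 11.44332218170166 [509.788  238.1859]
top blue [0.5953 0.3398 0.0638] [0.5956 0.3412] 0.06375744136681327 11.597513198852539 [159.5867 232.56  ]
top blue [0.5351 0.2643 0.0627] [0.5374 0.2631] 0.06273675439100801 29.004409790039062 [196.4559 261.9265]
top blue [0.4948 0.4108 0.0627] [0.4902 0.41  ] 0.06271831624965077 45.011207580566406 [121.6289 284.4227]
top blue [ 0.4838 -0.3578  0.1251] [ 0.4831 -0.3574] 0.1251126579758049 11.717018127441406 [517.8881 285.5473]
top blue [ 0.4801 -0.0376  0.0611] [ 0.4798 -0.0353] 0.0610733304371905 7.516748428344727 [344.3864 289.7386]
top blue [0.4619 0.0195 0.0611] [0.4621 0.0161] 0.06112740249468411 8.617749214172363 [318.625  298.7583]
top blue [ 0.4424 -0.0203  0.061 ] [ 0.4476 -0.0192] 0.06095873593228855 8.01570987701416 [336.5325 305.9481]
top blue [ 0.4069 -0.3283  0.1251] [ 0.4065 -0.3287] 0.125
[... 374 characters left out ...]
2059 165.7143]
scene blue [0.4709 0.4083 0.0633] [0.4731 0.4092] 0.06328042152759217 48.541316986083984 [495.1583 208.975 ]
scene blue [0.4804 0.2601 0.0627] [0.4789 0.2605] 0.06274791858849287 47.67084503173828 [423.7918 212.2177]
scene blue [ 0.4875 -0.3565  0.1249] [ 0.4863 -0.3577] 0.12485800699437373 10.976313591003418 [118.6484 192.2418]
scene blue [ 0.4987 -0.0011  0.0611] [ 0.4942 -0.0012] 0.06107736618315361 8.514793395996094 [297.28 216.5 ]
scene blue [ 0.579  -0.3472  0.1254] [ 0.5773 -0.3487] 0.1253799267856641 11.70479965209961 [111.8523 226.8092]
scene blue [0.5995 0.341  0.0644] [0.598  0.3422] 0.06441993441637121 12.54003620147705 [472.7526 255.8866]
[-0.049  -0.4638  0.0012]
```

Request:
carry_out(motion=[[-0.002, -0.02, 0, 0, 0.065], [-0.005, -0.055, 0, 0, 0.065], [-0.009, -0.092, 0, 0, 0.065], [-0.013, -0.13, 0, 0, 0.065], [-0.017, -0.168, 0, 0, 0.065], [-0.021, -0.206, 0, 0, 0.065], [-0.025, -0.244, 0, 0, 0.065], [-0.029, -0.282, 0, 0, 0.065], [-0.033, -0.32, 0, 0, 0.065], [-0.037, -0.356, 0, 0, 0.065]])

```text
time: 18.1
ee_pos: [0.402, -0.222, 0.2116]
tcp_rot: [[-0.998, 0.062, 0.015], [0.062, 0.998, -0.003], [-0.015, -0.002, -1.0]]
wrist_force: [2.0, 0.8, -0.6]
opening: 0.0652
```

Request:
carry_out(motion=[[-0.002, -0.02, 0, 0, 0.07], [-0.005, -0.045, 0, 0, 0.07], [-0.008, -0.07, 0, 0, 0.07], [-0.01, -0.088, 0, 0, 0.07], [-0.01, -0.098, 0, 0, 0.07], [-0.01, -0.098, 0, 0, 0.07], [-0.01, -0.098, 0, 0, 0.07], [-0.01, -0.098, 0, 0, 0.07], [-0.01, -0.098, 0, 0, 0.07], [-0.01, -0.098, 0, 0, 0.07]])

```text
time: 18.93
ee_pos: [0.4062, -0.3191, 0.212]
tcp_rot: [[-0.998, 0.06, 0.015], [0.06, 0.998, -0.002], [-0.016, -0.001, -1.0]]
wrist_force: [-0.0, -0.2, -0.4]
opening: 0.0697
```

```bash
cat >> h.py <<'E'
def look(tag,k='blue',cams=('wrist',)):
    np.set_printoptions(precision=4,suppress=True)
    o=get_obs();print('t',o['time'],'tcp',o['ee_pos'],'yaw',yaw(),'F',o['wrist_force'],'op',o['opening'])
    for n in cams:
        p,d,c=shot(n,tag)
        for q in lids(p,d,c,n,k,(.095,.4)): print(n,k,q[0],'mean',q[1],'r',q[3],'px',q[4])
E
python3 - <<'E'
from h import *
look('i',cams=('wrist','top'));print(go([.4045,-.3285,.086]))
E
```

```text
t 18.9333 tcp [ 0.4062 -0.3191  0.212 ] yaw 176.53566047337097 F [-0.0192 -0.1788 -0.4436] op 0.06972773828709637
wrist blue [ 0.4043 -0.3305  0.1248] mean [ 0.4052 -0.3305] r 32.4230842590332 px [303.1759 245.935 ]
wrist blue [ 0.4796 -0.358   0.1247] mean [ 0.4813 -0.3588] r 28.396146774291992 px [273.5026 343.7291]
wrist blue [ 0.5609 -0.3481  0.1252] mean [ 0.5582 -0.3469] r 21.783119201660156 px [298.888  415.2604]
top blue [ 0.5733 -0.348   0.125 ] mean [ 0.5738 -0.3493] r 11.44332218170166 px [509.7604 238.2292]
top blue [ 0.4836 -0.3576  0.1252] mean [ 0.4848 -0.3589] r 11.720844268798828 px [518.49   284.7521]
[ 0.003  -0.0088  0.1259]
```

Request:
carry_out(motion=[[0.002, -0.006, 0.01, 0, 0.07], [0.003, -0.011, 0.035, 0, 0.07], [0.003, -0.011, 0.065, 0, 0.07], [0.003, -0.011, 0.095, 0, 0.07], [0.003, -0.011, 0.115, 0, 0.07], [0.003, -0.011, 0.126, 0, 0.07], [0.003, -0.011, 0.126, 0, 0.07], [0.003, -0.011, 0.126, 0, 0.05], [0.003, -0.011, 0.126, 0, 0.035], [0.003, -0.011, 0.126, 0, 0.035]])

```text
time: 19.87
ee_pos: [0.4052, -0.3313, 0.0873]
tcp_rot: [[-0.998, 0.061, 0.018], [0.061, 0.998, -0.003], [-0.018, -0.002, -1.0]]
wrist_force: [-1.4, -0.5, -0.6]
opening: 0.0409
```

Request:
carry_out(motion=[[0, 0, 0, 0, 0.035], [0, 0, 0, 0, 0.035], [0, 0, 0, 0, 0.035], [0, 0, -0.005, 0, 0.035], [0, 0, -0.03, 0, 0.035], [0, 0, -0.06, 0, 0.035], [0, 0, -0.09, 0, 0.035], [0, 0, -0.12, 0, 0.035], [0, 0, -0.135, 0, 0.035], [0, 0, -0.14, 0, 0.035]])

```text
time: 20.7
ee_pos: [0.4036, -0.3318, 0.2304]
tcp_rot: [[-0.998, 0.061, 0.022], [0.061, 0.998, -0.005], [-0.022, -0.004, -1.0]]
wrist_force: [0.4, -0.9, -2.5]
opening: 0.0408
```

Run:
```python
from h import *
look('j');print(get_obs()['tcp_rot'][:,2]);print(go([.628,.0577,.235]))
```

```text
t 20.7 tcp [ 0.4036 -0.3318  0.2304] yaw 176.4990185251064 F [ 0.4207 -0.9443 -2.4701] op 0.04081157030701859
wrist blue [ 0.4007 -0.3315  0.2677] mean [ 0.4022 -0.3316] r 59.58492660522461 px [319.8097 365.5054]
[ 0.0209 -0.0046 -0.9998]
[-0.2005  0.402  -0.0025]
```

Request:
carry_out(motion=[[-0.006, 0.012, 0, 0, 0.035], [-0.016, 0.032, 0, 0, 0.035], [-0.029, 0.058, 0, 0, 0.035], [-0.043, 0.086, 0, 0, 0.035], [-0.057, 0.115, 0, 0, 0.035], [-0.072, 0.144, 0, 0, 0.035], [-0.086, 0.173, 0, 0, 0.035], [-0.101, 0.202, 0, 0, 0.035], [-0.115, 0.231, 0, 0, 0.035], [-0.13, 0.26, 0, 0, 0.035]])

```text
time: 21.58
ee_pos: [0.5486, -0.0781, 0.2299]
tcp_rot: [[-0.998, 0.061, 0.018], [0.061, 0.998, -0.004], [-0.019, -0.003, -1.0]]
wrist_force: [0.6, -0.4, -1.8]
opening: 0.0411
```

Run:
```python
from h import *
print(get_obs()['tcp_rot'][:,2],get_obs()['ee_pos']);print(go([.626,.0577,.18]))
```

```text
[ 0.01831753 -0.00448702 -0.99982215] [ 0.54857179 -0.07810026  0.22985843]
[-0.06809169  0.1404277   0.05065851]
```

Request:
carry_out(motion=[[-0.012, 0.026, 0, 0, 0.035], [-0.027, 0.055, 0, 0, 0.035], [-0.042, 0.085, 0, 0, 0.035], [-0.055, 0.112, 0.01, 0, 0.035], [-0.064, 0.13, 0.025, 0, 0.035], [-0.068, 0.14, 0.04, 0, 0.035], [-0.068, 0.14, 0.05, 0, 0.035], [-0.068, 0.14, 0.05, 0, 0.035], [-0.068, 0.14, 0.05, 0, 0.035], [-0.068, 0.14, 0.05, 0, 0.035]])

```text
time: 22.42
ee_pos: [0.6256, 0.055, 0.1812]
tcp_rot: [[-0.998, 0.064, 0.019], [0.064, 0.998, -0.005], [-0.019, -0.004, -1.0]]
wrist_force: [0.3, -1.1, -2.2]
opening: 0.0408
```

Run:
```python
from h import *
look('k',cams=('wrist','top'));print(get_obs()['tcp_rot'][:,2])
p=cv2.imread('pics/wrist_k.png');cv2.imwrite('pics/k2.png',cv2.resize(p[60:400,100:500],None,fx=2,fy=1.76))
```

```text
t 22.4167 tcp [0.6256 0.055  0.1812] yaw 176.35340508114538 F [ 0.32   -1.1054 -2.1606] op 0.040849607098355674
wrist blue [0.6229 0.0553 0.2184] mean [0.6238 0.0552] r 59.701515197753906 px [319.8083 353.5758]
top blue [ 0.5733 -0.348   0.125 ] mean [ 0.574  -0.3492] r 11.44332218170166 px [509.8031 238.1627]
top blue [ 0.4826 -0.3566  0.1251] mean [ 0.4832 -0.3578] r 11.678065299987793 px [517.9499 285.5439]
[ 0.0198 -0.0045 -0.9998]
```

View pics/k2.png

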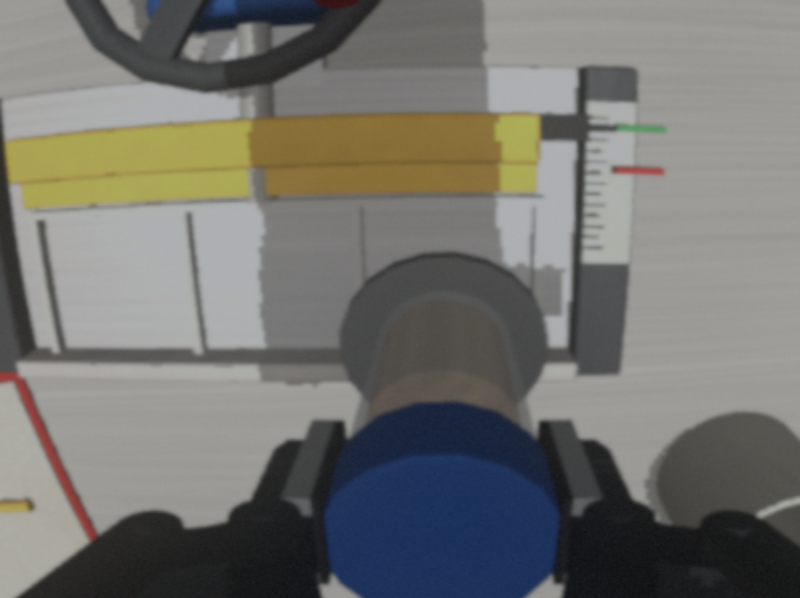

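Run:
```python
from h import *
c=cal('wrist');np.set_printoptions(precision=4,suppress=True)
pts=np.array([(362,240),(532,240),(190,215),(203,350),(40,222),(57,350)],float);uv=np.c_[pts[:,0]/2+100,pts[:,1]/1.76+60]
X=onplane('wrist',uv,.020,c);print(np.c_[X[:,:2],carr(X)])
print('fence inner bottom',carr(onplane('wrist',[[100+120/2,60+350/1.76]],.012,c)), carr(onplane('wrist',[[100+120/2,60+363/1.76]],.034,c)))
print('jar foot target',go([.627,.0577,.1]))
```

```text
[[ 0.6066  0.0236 -0.0194  0.0408]
 [ 0.611   0.0944 -0.019   0.1117]
 [ 0.5882 -0.0498 -0.0337 -0.0335]
 [ 0.6585 -0.0551  0.0368 -0.0349]
 [ 0.5836 -0.1254 -0.034  -0.1093]
 [ 0.6547 -0.1326  0.0373 -0.1125]]
fence inner bottom [[ 0.0403 -0.0813]] [[ 0.0386 -0.0715]]
jar foot target [0.0008 0.0023 0.0817]
```

Request:
carry_out(motion=[[-0.0015, 0.0025, 0.01, 0, 0.035], [-0.0015, 0.0025, 0.03, 0, 0.035], [-0.0015, 0.0025, 0.05, 0, 0.035], [-0.0015, 0.0025, 0.062, 0, 0.035], [-0.0015, 0.0025, 0.07, 0, 0.035], [-0.0015, 0.0025, 0.076, 0, 0.035], [-0.0015, 0.0025, 0.08, 0, 0.035], [-0.0015, 0.0025, 0.083, 0, 0.035], [-0.0015, 0.0025, 0.085, 0, 0.035], [-0.0015, 0.0025, 0.086, 0, 0.035]])

```text
time: 23.35
ee_pos: [0.6297, 0.0577, 0.096]
tcp_rot: [[-0.998, 0.063, 0.02], [0.063, 0.998, -0.004], [-0.021, -0.003, -1.0]]
wrist_force: [0.4, 0.1, -2.1]
opening: 0.0406
```

Run:
```python
from h import *
look('l');print(get_obs()['tcp_rot'][:,2])
```

```text
t 23.35 tcp [0.6297 0.0577 0.096 ] yaw 176.39170670802943 F [ 0.4006  0.0988 -2.0843] op 0.04060977328456285
wrist blue [0.6268 0.0581 0.1333] mean [0.6279 0.058 ] r 59.82725524902344 px [320.4321 351.8811]
[ 0.0203 -0.0043 -0.9998]
```

Request:
carry_out(motion=[[0, 0, 0.001, 0, 0.035], [0, 0, 0.001, 0, 0.035], [0, 0, 0.001, 0, 0.058], [0, 0, 0.001, 0, 0.062], [0, 0, 0.001, 0, 0.062], [0, 0, 0.001, 0, 0.062], [0, 0, -0.02, 0, 0.062], [0, 0, -0.05, 0, 0.062], [0, 0, -0.085, 0, 0.062], [0, 0, -0.115, 0, 0.062]])

```text
time: 24.23
ee_pos: [0.6273, 0.058, 0.2128]
tcp_rot: [[-0.998, 0.063, 0.021], [0.063, 0.998, -0.005], [-0.021, -0.003, -1.0]]
wrist_force: [0.1, -1.0, 0.0]
opening: 0.062
```

Run:
```python
from h import *
look('m',cams=('wrist','top'));print(get_obs()['tcp_rot'][:,2],go([.48,-.357,.21]))
```

```text
t 24.2333 tcp [0.6273 0.058  0.2128] yaw 176.37142832858865 F [ 0.0992 -0.97    0.019 ] op 0.06199693572390681
wrist blue [0.6292 0.0586 0.1327] mean [0.63   0.0585] r 32.99702453613281 px [321.6714 253.5692]
top blue [ 0.5733 -0.3479  0.1252] mean [ 0.5738 -0.349 ] r 11.44332218170166 px [509.788  238.1859]
top blue [ 0.4826 -0.3565  0.1252] mean [ 0.4829 -0.3579] r 11.678065299987793 px [517.9424 285.5388]
[ 0.029  -0.0028 -0.9996] [ 0.1238 -0.4236  0.0033]
```

Request:
carry_out(motion=[[0.006, -0.02, 0, 0, 0.065], [0.015, -0.053, 0, 0, 0.065], [0.026, -0.09, 0, 0, 0.065], [0.037, -0.127, 0, 0, 0.065], [0.048, -0.164, 0, 0, 0.065], [0.059, -0.201, 0, 0, 0.065], [0.07, -0.238, 0, 0, 0.065], [0.08, -0.275, 0, 0, 0.065], [0.091, -0.312, 0, 0, 0.065], [0.101, -0.345, 0, 0, 0.065]])

```text
time: 25.17
ee_pos: [0.5063, -0.2822, 0.2137]
tcp_rot: [[-0.998, 0.064, 0.029], [0.064, 0.998, -0.003], [-0.029, -0.001, -1.0]]
wrist_force: [0.6, -0.4, -0.2]
opening: 0.0651
```

Request:
carry_out(motion=[[0.006, -0.02, 0, 0, 0.07], [0.012, -0.042, 0, 0, 0.07], [0.017, -0.06, 0, 0, 0.07], [0.021, -0.072, 0, 0, 0.07], [0.023, -0.078, 0, 0, 0.07], [0.023, -0.078, 0, 0, 0.07], [0.023, -0.078, 0, 0, 0.07], [0.023, -0.078, 0, 0, 0.07], [0.023, -0.078, 0, 0, 0.07], [0.023, -0.078, 0, 0, 0.07]])

```text
time: 26.0
ee_pos: [0.4789, -0.3575, 0.2131]
tcp_rot: [[-0.998, 0.063, 0.029], [0.062, 0.998, -0.003], [-0.029, -0.001, -1.0]]
wrist_force: [-0.2, -0.9, 0.3]
opening: 0.0701
```

Run:
```python
from h import *
look('n',cams=('wrist','top'));print(get_obs()['tcp_rot'][:,2],go([.48,-.358,.086]))
```

```text
t 26.0 tcp [ 0.4789 -0.3575  0.2131] yaw 176.4181553681824 F [-0.1724 -0.8536  0.2954] op 0.07006323965837727
wrist blue [ 0.481  -0.3595  0.1248] mean [ 0.4817 -0.3595] r 31.800310134887695 px [317.5583 248.2681]
wrist blue [ 0.5709 -0.3507  0.1248] mean [ 0.5716 -0.3507] r 27.36956787109375 px [336.6531 356.7045]
top blue [0.6312 0.059  0.133 ] mean [0.6312 0.0592] r 11.024992942810059 px [296.8368 207.45  ]
top blue [ 0.5735 -0.3484  0.1254] mean [ 0.5736 -0.3493] r 11.315189361572266 px [509.7552 238.2188]
top blue [ 0.483  -0.358   0.1253] mean [ 0.4781 -0.3533] r 10.977349281311035 px [516.0186 288.2484]
[ 0.029  -0.0029 -0.9996] [0.0024 0.0001 0.1271]
```

Request:
carry_out(motion=[[0.001, -0.001, 0.01, 0, 0.07], [0.0015, -0.0015, 0.035, 0, 0.07], [0.0015, -0.0015, 0.065, 0, 0.07], [0.0015, -0.0015, 0.095, 0, 0.07], [0.0015, -0.0015, 0.115, 0, 0.07], [0.0015, -0.0015, 0.126, 0, 0.07], [0.0015, -0.0015, 0.127, 0, 0.07], [0.0015, -0.0015, 0.127, 0, 0.05], [0.0015, -0.0015, 0.127, 0, 0.035], [0.0015, -0.0015, 0.127, 0, 0.035]])

```text
time: 26.93
ee_pos: [0.4816, -0.3603, 0.0877]
tcp_rot: [[-0.998, 0.063, 0.031], [0.063, 0.998, -0.004], [-0.031, -0.002, -1.0]]
wrist_force: [-0.7, -0.7, -0.7]
opening: 0.0407
```

Request:
carry_out(motion=[[0, 0, 0, 0, 0.035], [0, 0, 0, 0, 0.035], [0, 0, 0, 0, 0.035], [0, 0, -0.005, 0, 0.035], [0, 0, -0.03, 0, 0.035], [0, 0, -0.06, 0, 0.035], [0, 0, -0.09, 0, 0.035], [0, 0, -0.12, 0, 0.035], [0, 0, -0.135, 0, 0.035], [0, 0, -0.14, 0, 0.035]])

```text
time: 27.77
ee_pos: [0.4781, -0.3609, 0.2311]
tcp_rot: [[-0.997, 0.064, 0.035], [0.063, 0.998, -0.007], [-0.036, -0.004, -0.999]]
wrist_force: [0.5, -0.4, -2.0]
opening: 0.0411
```

Run:
```python
from h import *
look('o');print(get_obs()['tcp_rot'][:,2]);print(go([.6235,-.0182,.235]))
```

```text
t 27.7667 tcp [ 0.4781 -0.3609  0.2311] yaw 176.36709975934247 F [ 0.548  -0.4029 -1.9527] op 0.041050874461016934
wrist blue [ 0.4752 -0.3605  0.2681] mean [ 0.4766 -0.3607] r 59.432735443115234 px [320.2985 363.3328]
[ 0.0346 -0.0058 -0.9994]
[-0.1238  0.3508 -0.0018]
```

Request:
carry_out(motion=[[-0.005, 0.014, 0, 0, 0.035], [-0.014, 0.038, 0, 0, 0.035], [-0.025, 0.07, 0, 0, 0.035], [-0.037, 0.103, 0, 0, 0.035], [-0.049, 0.137, 0, 0, 0.035], [-0.061, 0.171, 0, 0, 0.035], [-0.073, 0.205, 0, 0, 0.035], [-0.085, 0.239, 0, 0, 0.035], [-0.096, 0.27, 0, 0, 0.035], [-0.106, 0.298, 0, 0, 0.035]])

```text
time: 28.65
ee_pos: [0.6023, -0.0668, 0.231]
tcp_rot: [[-0.998, 0.062, 0.032], [0.062, 0.998, -0.005], [-0.032, -0.003, -0.999]]
wrist_force: [1.2, -0.3, -1.2]
opening: 0.0406
```

Request:
carry_out(motion=[[-0.006, 0.018, 0, 0, 0.035], [-0.012, 0.034, 0, 0, 0.035], [-0.016, 0.046, 0.01, 0, 0.035], [-0.018, 0.053, 0.025, 0, 0.035], [-0.018, 0.053, 0.04, 0, 0.035], [-0.018, 0.053, 0.05, 0, 0.035], [-0.018, 0.053, 0.05, 0, 0.035], [-0.018, 0.053, 0.05, 0, 0.035], [-0.018, 0.053, 0.05, 0, 0.035], [-0.018, 0.053, 0.05, 0, 0.035]])

```text
time: 29.48
ee_pos: [0.6255, -0.0159, 0.1823]
tcp_rot: [[-0.997, 0.063, 0.033], [0.062, 0.998, -0.005], [-0.034, -0.003, -0.999]]
wrist_force: [0.0, 0.5, -1.6]
opening: 0.0407
```

Run:
```python
from h import *
look('p');T=get_obs()['tcp_rot'];print(T[:,2])
p=cv2.imread('pics/wrist_p.png');d=np.load('pics/wrist_p.npy');c=cal('wrist')
q=lids(p,d,c,'wrist','blue',(.17,.3))[0];j=(q[0][:2]+q[1])/2;print('jar',j,'need tool',T.T@np.r_[np.array([.6235,-.0182])-j,.012-(q[2]-.12)])
```

```text
t 29.4833 tcp [ 0.6255 -0.0159  0.1823] yaw 176.41936956174368 F [ 0.0357  0.4776 -1.6202] op 0.0406667104985427
wrist blue [0.63   0.0573 0.1327] mean [0.63   0.0572] r 36.401248931884766 px [445.2501 265.5907]
wrist blue [ 0.6226 -0.0155  0.2193] mean [ 0.6238 -0.0157] r 59.68226623535156 px [320.6127 351.8589]
[ 0.0335 -0.005  -0.9994]
jar [ 0.6232 -0.0155] need tool [ 0.0025 -0.0025  0.0873]
```

Request:
carry_out(motion=[[0.001, -0.0025, 0.01, 0, 0.035], [0.002, -0.0025, 0.03, 0, 0.035], [0.0025, -0.0025, 0.05, 0, 0.035], [0.0025, -0.0025, 0.062, 0, 0.035], [0.0025, -0.0025, 0.07, 0, 0.035], [0.0025, -0.0025, 0.076, 0, 0.035], [0.0025, -0.0025, 0.081, 0, 0.035], [0.0025, -0.0025, 0.084, 0, 0.035], [0.0025, -0.0025, 0.086, 0, 0.035], [0.0025, -0.0025, 0.087, 0, 0.035]])

```text
time: 30.37
ee_pos: [0.6261, -0.0185, 0.0956]
tcp_rot: [[-0.997, 0.062, 0.034], [0.062, 0.998, -0.005], [-0.034, -0.003, -0.999]]
wrist_force: [-1.2, 0.6, 5.5]
opening: 0.0408
```

Run:
```python
from h import *
look('q');print(get_obs()['tcp_rot'][:,2])
```

```text
t 30.3667 tcp [ 0.6261 -0.0185  0.0956] yaw 176.43442213720027 F [-1.2487  0.5817  5.4575] op 0.040821405300477676
wrist blue [0.6234 0.055  0.1325] mean [0.6255 0.059 ] r 48.01712417602539 px [510.0735 333.8898]
wrist blue [ 0.6229 -0.0182  0.1326] mean [ 0.6243 -0.0183] r 59.71228790283203 px [320.5264 351.6189]
[ 0.0343 -0.0049 -0.9994]
```

Seated (top 0.1326, contact force). Release and rise.

Request:
carry_out(motion=[[0, 0, 0, 0, 0.055], [0, 0, 0, 0, 0.06], [0, 0, 0, 0, 0.06], [0, 0, 0, 0, 0.06], [0, 0, -0.02, 0, 0.06], [0, 0, -0.05, 0, 0.06], [0, 0, -0.085, 0, 0.06], [0, 0, -0.11, 0, 0.06], [0, 0, -0.115, 0, 0.06], [0, 0, -0.115, 0, 0.06]])

```text
time: 31.25
ee_pos: [0.6235, -0.0181, 0.2129]
tcp_rot: [[-0.997, 0.062, 0.039], [0.062, 0.998, -0.004], [-0.039, -0.002, -0.999]]
wrist_force: [0.1, -0.7, -1.0]
opening: 0.0601
```

Run:
```python
from h import *
look('r',cams=('wrist','top'));print(get_obs()['tcp_rot'][:,2],go([.5715,-.3505,.21]))
```

```text
t 31.25 tcp [ 0.6235 -0.0181  0.2129] yaw 176.43838547106083 F [ 0.0602 -0.6828 -0.9938] op 0.060065100392333204
wrist blue [ 0.6251 -0.0178  0.1328] mean [ 0.6259 -0.0178] r 32.88998031616211 px [321.1196 250.1941]
wrist blue [0.6298 0.0572 0.1328] mean [0.6302 0.0575] r 32.21053695678711 px [435.188  249.9045]
top blue [ 0.5733 -0.348   0.1252] mean [ 0.5735 -0.3491] r 11.44332218170166 px [509.7921 238.1316]
[ 0.0336 -0.0046 -0.9994] [ 0.0296 -0.3353 -0.0002]
```

Request:
carry_out(motion=[[0.001, -0.014, 0, 0, 0.065], [0.004, -0.045, 0, 0, 0.065], [0.007, -0.082, 0, 0, 0.07], [0.01, -0.12, 0, 0, 0.07], [0.014, -0.158, 0, 0, 0.07], [0.017, -0.196, 0, 0, 0.07], [0.021, -0.234, 0, 0, 0.07], [0.024, -0.272, 0, 0, 0.07], [0.027, -0.305, 0, 0, 0.07], [0.029, -0.333, 0, 0, 0.07]])

```text
time: 32.18
ee_pos: [0.5694, -0.3522, 0.2082]
tcp_rot: [[-0.997, 0.065, 0.031], [0.065, 0.998, -0.005], [-0.031, -0.003, -1.0]]
wrist_force: [-0.1, -0.3, -0.1]
opening: 0.07
```

Run:
```python
from h import *
look('s');print(get_obs()['tcp_rot'][:,2],go([.5715,-.3505,.086]))
```

```text
t 32.1833 tcp [ 0.5694 -0.3522  0.2082] yaw 176.27365480558203 F [-0.1119 -0.3128 -0.0793] op 0.07001510043184152
wrist blue [ 0.5721 -0.3509  0.1248] mean [ 0.5725 -0.3509] r 32.33452224731445 px [323.0391 250.9029]
[ 0.0299 -0.0095 -0.9995] [-0.0002  0.0093  0.1225]
```

Request:
carry_out(motion=[[0, 0.005, 0, 0, 0.07], [0, 0.009, 0, 0, 0.07], [0, 0.009, 0.01, 0, 0.07], [0, 0.009, 0.03, 0, 0.07], [0, 0.009, 0.05, 0, 0.07], [0, 0.009, 0.05, 0, 0.07], [0, 0.009, 0.05, 0, 0.07], [0, 0.009, 0.05, 0, 0.07], [0, 0.009, 0.05, 0, 0.07], [0, 0.009, 0.05, 0, 0.07]])

```text
time: 33.07
ee_pos: [0.5697, -0.3502, 0.1597]
tcp_rot: [[-0.997, 0.071, 0.032], [0.07, 0.997, -0.01], [-0.032, -0.008, -0.999]]
wrist_force: [-0.5, -1.1, 1.0]
opening: 0.0699
```

Run:
```python
from h import *
look('t');print(get_obs()['ee_pos'],get_obs()['tcp_rot'][:,2],go([.572,-.351,.086]))
```

```text
t 33.0667 tcp [ 0.5697 -0.3502  0.1597] yaw 175.96258489148963 F [-0.536  -1.0784  0.9545] op 0.06985972681467474
wrist blue [ 0.5711 -0.3506  0.1247] mean [ 0.5722 -0.3507] r 39.74350357055664 px [320.2886 283.2816]
[ 0.5696 -0.3503  0.1595] [ 0.0313 -0.0102 -0.9995] [-0.0001  0.      0.0735]
```

Request:
carry_out(motion=[[0, 0, 0.015, 0, 0.07], [0, 0, 0.04, 0, 0.07], [0, 0, 0.06, 0, 0.07], [0, 0, 0.072, 0, 0.07], [0, 0, 0.073, 0, 0.07], [0, 0, 0.073, 0, 0.055], [0, 0, 0.073, 0, 0.04], [0, 0, 0.073, 0, 0.035], [0, 0, 0.073, 0, 0.035], [0, 0, 0.073, 0, 0.035]])

```text
time: 33.95
ee_pos: [0.5727, -0.3515, 0.0881]
tcp_rot: [[-0.997, 0.071, 0.034], [0.07, 0.997, -0.011], [-0.034, -0.009, -0.999]]
wrist_force: [-1.1, 0.3, 6.0]
opening: 0.041
```

Request:
carry_out(motion=[[0, 0, 0, 0, 0.035], [0, 0, 0, 0, 0.035], [0, 0, -0.005, 0, 0.035], [0, 0, -0.025, 0, 0.035], [0, 0, -0.05, 0, 0.035], [0, 0, -0.075, 0, 0.035], [0, 0, -0.1, 0, 0.035], [0, 0, -0.115, 0, 0.035], [0, 0, -0.12, 0, 0.035], [0, 0, -0.12, 0, 0.035]])

```text
time: 34.78
ee_pos: [0.5691, -0.3505, 0.2094]
tcp_rot: [[-0.997, 0.071, 0.036], [0.07, 0.997, -0.012], [-0.036, -0.01, -0.999]]
wrist_force: [-0.2, -0.2, -2.5]
opening: 0.0411
```

Run:
```python
from h import *
look('u');print(get_obs()['tcp_rot'][:,2],go([.619,-.094,.21]))
```

```text
t 34.7833 tcp [ 0.5691 -0.3505  0.2094] yaw 175.96112594089277 F [-0.2062 -0.1957 -2.455 ] op 0.04114274640104954
wrist blue [ 0.5665 -0.3502  0.2459] mean [ 0.5675 -0.3502] r 59.051761627197266 px [319.8501 361.2018]
[ 0.0338 -0.011  -0.9994] [-0.0323  0.2589 -0.0032]
```

Now to bay 3, settling before measuring.

Request:
carry_out(motion=[[-0.002, 0.014, 0, 0, 0.035], [-0.006, 0.046, 0, 0, 0.035], [-0.01, 0.082, 0, 0, 0.035], [-0.015, 0.118, 0, 0, 0.035], [-0.019, 0.154, 0, 0, 0.035], [-0.024, 0.19, 0, 0, 0.035], [-0.028, 0.222, 0, 0, 0.035], [-0.031, 0.245, 0, 0, 0.035], [-0.032, 0.257, 0, 0, 0.035], [-0.032, 0.259, 0, 0, 0.035]])

```text
time: 35.67
ee_pos: [0.6187, -0.0892, 0.205]
tcp_rot: [[-0.997, 0.065, 0.031], [0.065, 0.998, -0.009], [-0.032, -0.007, -0.999]]
wrist_force: [0.5, 0.5, -2.4]
opening: 0.0405
```

Request:
carry_out(motion=[[0, 0, 0, 0, 0.035], [0, 0, 0.01, 0, 0.035], [0, 0, 0.02, 0, 0.035], [0, 0, 0.03, 0, 0.035], [0, 0, 0.04, 0, 0.035], [0, 0, 0.045, 0, 0.035], [0, 0, 0.045, 0, 0.035], [0, 0, 0.045, 0, 0.035], [0, 0, 0.045, 0, 0.035], [0, 0, 0.045, 0, 0.035]])

```text
time: 36.5
ee_pos: [0.6205, -0.0898, 0.1606]
tcp_rot: [[-0.997, 0.065, 0.032], [0.065, 0.998, -0.009], [-0.033, -0.007, -0.999]]
wrist_force: [0.2, -0.4, -1.5]
opening: 0.0408
```

Run:
```python
from h import *
look('v');T=get_obs()['tcp_rot'];print(T[:,2])
p=cv2.imread('pics/wrist_v.png');d=np.load('pics/wrist_v.npy');c=cal('wrist')
q=max(lids(p,d,c,'wrist','blue',(.12,.3)),key=lambda a:a[2]);j=(q[0][:2]+q[1])/2;print('jar',j,'need tool',T.T@np.r_[np.array([.6190,-.0941])-j,.012-(q[2]-.12)])
```

```text
t 36.5 tcp [ 0.6205 -0.0898  0.1606] yaw 176.26349559546725 F [ 0.2402 -0.4109 -1.4791] op 0.04084498596349732
wrist blue [ 0.6252 -0.0197  0.1327] mean [ 0.6257 -0.0193] r 39.91094970703125 px [451.3622 280.2461]
wrist blue [0.6294 0.0545 0.1327] mean [0.6303 0.0557] r 35.01136779785156 px [561.8114 275.1993]
wrist blue [ 0.6179 -0.0894  0.1971] mean [ 0.6187 -0.0895] r 59.50445556640625 px [320.6084 350.8236]
[ 0.0323 -0.0093 -0.9994]
jar [ 0.6183 -0.0894] need tool [ 0.0011 -0.0042  0.0651]
```

Request:
carry_out(motion=[[0.001, -0.003, 0.0, 0, 0.035], [0.001, -0.004, 0.01, 0, 0.035], [0.001, -0.004, 0.025, 0, 0.035], [0.001, -0.004, 0.038, 0, 0.035], [0.001, -0.004, 0.048, 0, 0.035], [0.001, -0.004, 0.055, 0, 0.035], [0.001, -0.004, 0.06, 0, 0.035], [0.001, -0.004, 0.063, 0, 0.035], [0.001, -0.004, 0.065, 0, 0.035], [0.001, -0.004, 0.065, 0, 0.035]])

```text
time: 37.38
ee_pos: [0.6218, -0.0944, 0.0963]
tcp_rot: [[-0.997, 0.065, 0.033], [0.065, 0.998, -0.009], [-0.034, -0.007, -0.999]]
wrist_force: [0.5, 0.4, -3.2]
opening: 0.041
```

Run:
```python
from h import *
look('w')
```

```text
t 37.3833 tcp [ 0.6218 -0.0944  0.0963] yaw 176.26528250406642 F [ 0.4913  0.3931 -3.1805] op 0.040975590504737584
wrist blue [0.6275 0.0456 0.1324] mean [0.6327 0.0464] r 40.04070281982422 px [616.8491 325.1231]
wrist blue [ 0.6199 -0.0207  0.1326] mean [ 0.6211 -0.0174] r 47.25897979736328 px [508.3024 332.8456]
wrist blue [ 0.6188 -0.094   0.1328] mean [ 0.62   -0.0941] r 59.50445556640625 px [320.4684 350.552 ]
```

Request:
carry_out(motion=[[0, 0, 0.001, 0, 0.035], [0, 0, 0.001, 0, 0.055], [0, 0, 0.001, 0, 0.06], [0, 0, 0.001, 0, 0.06], [0, 0, 0.001, 0, 0.06], [0, 0, -0.02, 0, 0.06], [0, 0, -0.05, 0, 0.06], [0, 0, -0.085, 0, 0.06], [0, 0, -0.11, 0, 0.06], [0, 0, -0.11, 0, 0.06]])

```text
time: 38.27
ee_pos: [0.6208, -0.0944, 0.2118]
tcp_rot: [[-0.997, 0.066, 0.042], [0.066, 0.998, -0.01], [-0.042, -0.007, -0.999]]
wrist_force: [1.1, -1.1, -0.2]
opening: 0.0597
```

Request:
carry_out(motion=[[0.015, 0.015, 0, 0, 0.06], [0.03, 0.03, 0, 0, 0.06], [0.045, 0.05, 0, 0, 0.06], [0.06, 0.07, 0, 0, 0.06], [0.07, 0.075, 0, 0, 0.06], [0.07, 0.08, 0, 0, 0.06], [0.07, 0.08, 0, 0, 0.06], [0.07, 0.08, 0, 0, 0.06], [0.07, 0.08, 0, 0, 0.06], [0.07, 0.08, 0, 0, 0.06]])

```text
time: 39.1
ee_pos: [0.5569, -0.0112, 0.2083]
tcp_rot: [[-0.997, 0.067, 0.042], [0.067, 0.998, -0.011], [-0.043, -0.008, -0.999]]
wrist_force: [0.3, 0.0, 0.1]
opening: 0.0602
```

Run:
```python
from h import *
look('x',cams=('wrist','scene'))
p=cv2.imread('pics/wrist_x.png');d=np.load('pics/wrist_x.npy');c=cal('wrist')
for uv,a,ce in blobs(mask(p,'red'),300):
    P=cloud('wrist',uv,d,c);s=abs(P[:,2]-.124)<.005
    if s.sum()>20: k=np.array(cv2.minEnclosingCircle((P[s,:2]*1000).astype(np.float32))[0])/1000;print('knob',k,go([*k,.087]))
cv2.imwrite('pics/x2.png',cv2.resize(p,(640,480)))
```

```text
t 39.1 tcp [ 0.5569 -0.0112  0.2083] yaw 176.14925758556092 F [0.2824 0.0296 0.1045] op 0.060233408057687225
wrist blue [0.6236 0.0666 0.1334] mean [0.6226 0.0706] r 20.155742645263672 px [439.7062 326.339 ]
wrist blue [ 0.6242 -0.0176  0.1328] mean [ 0.6254 -0.0177] r 29.716930389404297 px [318.2704 339.6099]
wrist blue [ 0.6135 -0.1006  0.1331] mean [ 0.6132 -0.1039] r 19.557706832885742 px [199.4062 328.7383]
scene blue [ 0.6282 -0.0921  0.1333] mean [ 0.6266 -0.0926] r 11.674040794372559 px [243.475  245.2111]
scene blue [ 0.6346 -0.0163  0.1335] mean [ 0.631 -0.017] r 11.70479965209961 px [284.885  246.9412]
scene blue [0.6379 0.0592 0.1338] mean [0.6355 0.0593] r 11.413637161254883 px [326.9365 249.011 ]
knob [0.4947 0.0302] [0.0697 0.0377 0.1181]
```

View pics/x2.png

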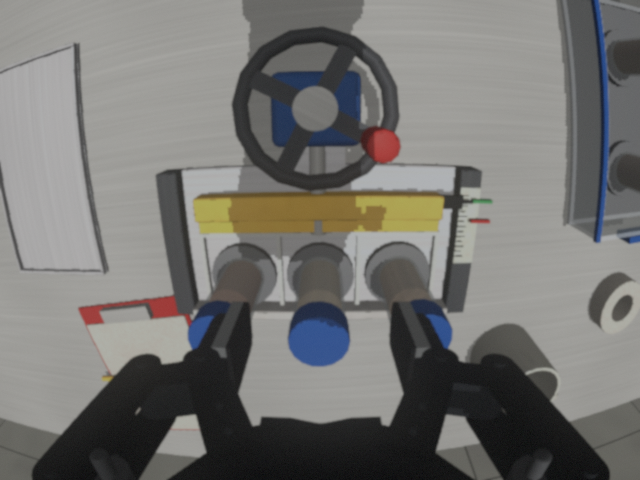

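Request:
carry_out(motion=[[0.017, 0.009, 0, 0, 0.06], [0.035, 0.019, 0, 0, 0.06], [0.052, 0.028, 0, 0, 0.06], [0.067, 0.037, 0.015, 0, 0.06], [0.067, 0.037, 0.045, 0, 0.06], [0.067, 0.037, 0.075, 0, 0.06], [0.067, 0.037, 0.1, 0, 0.06], [0.067, 0.037, 0.115, 0, 0.06], [0.067, 0.037, 0.118, 0, 0.06], [0.067, 0.037, 0.118, 0, 0.06]])

```text
time: 40.03
ee_pos: [0.4969, 0.0287, 0.0865]
tcp_rot: [[-0.997, 0.068, 0.04], [0.068, 0.998, -0.011], [-0.041, -0.009, -0.999]]
wrist_force: [0.4, 0.3, -0.3]
opening: 0.0601
```

Run:
```python
from h import *
o=get_obs();print(o['ee_pos'],o['tcp_rot'][:,2],o['wrist_force'],go([.4975,.029,.087]))
```

```text
[0.49690512 0.02867773 0.08654514] [ 0.04014663 -0.0113098  -0.99912979] [ 0.42294834  0.28235005 -0.3287987 ] [-0.0005898   0.00035807 -0.00043423]
```

Request:
carry_out(motion=[[-0.0005, 0, -0.001, 0, 0.04], [-0.0005, 0, -0.001, 0, 0.03], [-0.0005, 0, -0.001, 0, 0.02], [-0.0005, 0, -0.001, 0, 0.015], [-0.0005, 0, -0.001, 0, 0.015], [-0.0005, 0, -0.001, 0, 0.015], [-0.0005, 0, -0.001, 0, 0.015], [-0.0005, 0, -0.001, 0, 0.015], [-0.0005, 0, -0.001, 0, 0.015], [-0.0005, 0, -0.001, 0, 0.015]], force=40)

```text
time: 40.87
ee_pos: [0.4986, 0.0292, 0.0889]
tcp_rot: [[-0.997, 0.068, 0.043], [0.067, 0.998, -0.01], [-0.044, -0.007, -0.999]]
wrist_force: [-1.0, 1.7, 5.8]
opening: 0.0206
```

```bash
sed -i "s/'\[%.3f,%.3f,0,0,0.015\]'%/'[%.3f,%.3f,%.3f,0,0.015]'%/; s/-axis-st,0\])\[:2\])/-axis-st,0]))/" h.py
python3 - <<'E'
from h import *
turns(np.array([.469,-.0095]),2,-1)
E
```

```text
pos [0.49861455 0.02923228 0.08890336] F [-1.01512805  1.67991442  5.84285048] r 0.04875665375241124 ang 52.59861857298084 op 0.020572720642533102 t 40.8667
[-0.011,-0.011,0.001,0,0.015],[-0.018,-0.024,0.001,0,0.015],[-0.021,-0.039,0.001,0,0.015],[-0.019,-0.053,0.001,0,0.015],[-0.013,-0.067,0.001,0,0.015],[-0.003,-0.078,0.001,0,0.015],[0.010,-0.086,0.000,0,0.015],[0.025,-0.089,-0.000,0,0.015],[0.040,-0.087,-0.001,0,0.015],[0.053,-0.081,-0.002,0,0.015]
[0.011,0.010,-0.001,0,0.015],[0.018,0.023,-0.001,0,0.015],[0.021,0.038,-0.001,0,0.015],[0.020,0.053,-0.001,0,0.015],[0.013,0.067,-0.001,0,0.015],[0.003,0.078,-0.001,0,0.015],[-0.010,0.085,-0.000,0,0.015],[-0.024,0.088,0.000,0,0.015],[-0.039,0.086,0.001,0,0.015],[-0.053,0.080,0.002,0,0.015]
```

Request:
carry_out(motion=[[-0.011, -0.011, 0.001, 0, 0.015], [-0.018, -0.024, 0.001, 0, 0.015], [-0.021, -0.039, 0.001, 0, 0.015], [-0.019, -0.053, 0.001, 0, 0.015], [-0.013, -0.067, 0.001, 0, 0.015], [-0.003, -0.078, 0.001, 0, 0.015], [0.01, -0.086, 0, 0, 0.015], [0.025, -0.089, 0, 0, 0.015], [0.04, -0.087, -0.001, 0, 0.015], [0.053, -0.081, -0.002, 0, 0.015]])

```text
time: 41.7
ee_pos: [0.4403, -0.0472, 0.0893]
tcp_rot: [[-0.997, 0.068, 0.045], [0.068, 0.998, -0.009], [-0.045, -0.006, -0.999]]
wrist_force: [14.0, 12.1, -27.9]
opening: 0.0205
```

Request:
carry_out(motion=[[0.011, 0.01, -0.001, 0, 0.015], [0.018, 0.023, -0.001, 0, 0.015], [0.021, 0.038, -0.001, 0, 0.015], [0.02, 0.053, -0.001, 0, 0.015], [0.013, 0.067, -0.001, 0, 0.015], [0.003, 0.078, -0.001, 0, 0.015], [-0.01, 0.085, 0, 0, 0.015], [-0.024, 0.088, 0, 0, 0.015], [-0.039, 0.086, 0.001, 0, 0.015], [-0.053, 0.08, 0.002, 0, 0.015]])

```text
time: 42.53
ee_pos: [0.4982, 0.0296, 0.0893]
tcp_rot: [[-0.997, 0.066, 0.043], [0.066, 0.998, -0.009], [-0.043, -0.006, -0.999]]
wrist_force: [-6.8, -3.4, 4.2]
opening: 0.0209
```

Run:
```python
from h import *
print(get_obs()['tcp_rot'][:,2]);turns(np.array([.469,-.0095]),1,-1);turns(np.array([.469,-.0095]),2,-1,16)
```

```text
[ 0.04290477 -0.0086199  -0.99904198]
pos [0.49818825 0.02959849 0.08931635] F [-6.81047549 -3.38694161  4.23742328] r 0.04879185989355478 ang 53.25750713595901 op 0.020943422854114997 t 42.5333
[-0.011,-0.011,0.001,0,0.015],[-0.018,-0.024,0.001,0,0.015],[-0.021,-0.038,0.001,0,0.015],[-0.020,-0.053,0.001,0,0.015],[-0.014,-0.067,0.001,0,0.015],[-0.004,-0.078,0.001,0,0.015],[0.009,-0.086,0.000,0,0.015],[0.024,-0.089,-0.001,0,0.015],[0.039,-0.087,-0.001,0,0.015],[0.053,-0.081,-0.002,0,0.015]
pos [0.49818825 0.02959849 0.08931635] F [-6.81047549 -3.38694161  4.23742328] r 0.04879185989355478 ang 53.25750713595901 op 0.020943422854114997 t 42.5333
[-0.010,-0.009,0.000,0,0.015],[-0.017,-0.021,0.001,0,0.015],[-0.021,-0.033,0.001,0,0.015],[-0.021,-0.047,0.001,0,0.015],[-0.018,-0.060,0.001,0,0.015],[-0.011,-0.071,0.001,0,0.015],[-0.001,-0.080,0.001,0,0.015],[0.011,-0.086,0.000,0,0.015],[0.024,-0.089,-0.001,0,0.015],[0.037,-0.088,-0.001,0,0.015]
[0.012,0.005,-0.001,0,0.015],[0.023,0.013,-0.001,0,0.015],[0.031,0.023,-0.001,0,0.015],[0.036,0.036,-0.002,0,0.015],[0.037,0.049,-0.002,0,0.015],[0.035,0.062,-0.002,0,0.015],[0.029,0.074,-0.002,0,0.015],[0.019,0.084,-0.001,0,0.015],[0.008,0.091,-0.001,0,0.015],[-0.005,0.094,-0.000,0,0.015]
```

Request:
carry_out(motion=[[-0.01, -0.009, 0, 0, 0.015], [-0.017, -0.021, 0.001, 0, 0.015], [-0.021, -0.033, 0.001, 0, 0.015], [-0.021, -0.047, 0.001, 0, 0.015], [-0.018, -0.06, 0.001, 0, 0.015], [-0.011, -0.071, 0.001, 0, 0.015], [-0.001, -0.08, 0.001, 0, 0.015], [0.011, -0.086, 0, 0, 0.015], [0.024, -0.089, -0.001, 0, 0.015], [0.037, -0.088, -0.001, 0, 0.015]])

```text
time: 43.37
ee_pos: [0.4551, -0.0558, 0.0894]
tcp_rot: [[-0.997, 0.067, 0.044], [0.067, 0.998, -0.008], [-0.044, -0.005, -0.999]]
wrist_force: [5.5, 8.6, -3.6]
opening: 0.0207
```

Request:
carry_out(motion=[[0.012, 0.005, -0.001, 0, 0.015], [0.023, 0.013, -0.001, 0, 0.015], [0.031, 0.023, -0.001, 0, 0.015], [0.036, 0.036, -0.002, 0, 0.015], [0.037, 0.049, -0.002, 0, 0.015], [0.035, 0.062, -0.002, 0, 0.015], [0.029, 0.074, -0.002, 0, 0.015], [0.019, 0.084, -0.001, 0, 0.015], [0.008, 0.091, -0.001, 0, 0.015], [-0.005, 0.094, 0, 0, 0.015]])

```text
time: 44.2
ee_pos: [0.466, 0.0373, 0.0893]
tcp_rot: [[-0.997, 0.067, 0.043], [0.067, 0.998, -0.009], [-0.043, -0.006, -0.999]]
wrist_force: [-2.4, -5.6, 6.4]
opening: 0.0208
```

Run:
```python
from h import *
turns(np.array([.469,-.0095]),1,-1,2)
print(go([.5566,.1215,.1426]),go([.5566,.1215,.1426])-go([*get_obs()['ee_pos'][:2],.1426]))
```

```text
pos [0.46601815 0.03734325 0.08926792] F [-2.41623492 -5.60536314  6.35637758] r 0.04693806452076828 ang 93.64230264674222 op 0.02077937943301007 t 44.2
[-0.002,0.001,0.000,0,0.015],[-0.003,0.001,0.000,0,0.015],[-0.005,0.001,0.000,0,0.015],[-0.007,0.001,0.000,0,0.015],[-0.008,0.001,0.000,0,0.015],[-0.010,0.001,0.000,0,0.015],[-0.012,0.001,0.000,0,0.015],[-0.013,0.001,0.001,0,0.015],[-0.015,0.001,0.001,0,0.015],[-0.017,0.000,0.001,0,0.015]
[-0.08696408  0.08972581 -0.05018236] [-0.08466443  0.0900542   0.00309911]
```

Request:
carry_out(motion=[[0, 0, 0, 0, 0.05], [0, 0, 0, 0, 0.05], [0, 0, 0, 0, 0.05], [-0.002, 0, -0.025, 0, 0.05], [-0.003, 0, -0.055, 0, 0.05], [-0.025, 0.025, -0.057, 0, 0.05], [-0.05, 0.05, -0.055, 0, 0.05], [-0.075, 0.075, -0.052, 0, 0.05], [-0.087, 0.09, -0.05, 0, 0.05], [-0.087, 0.09, -0.05, 0, 0.05]])

```text
time: 45.03
ee_pos: [0.5585, 0.126, 0.1423]
tcp_rot: [[-0.997, 0.063, 0.044], [0.062, 0.998, -0.007], [-0.045, -0.005, -0.999]]
wrist_force: [-0.2, 0.0, 0.6]
opening: 0.05
```

```bash
cat >> h.py <<'E'
def marks(tag):
    np.set_printoptions(precision=4,suppress=True)
    n='wrist';p,d,c=shot(n,tag);g=cv2.cvtColor(p,cv2.COLOR_BGR2GRAY);print(get_obs()['ee_pos'])
    ce={}
    for k in('red','green'):
        for uv,a,m in blobs(mask(p,k),30):
            X=onplane(n,[m],.0346,c)
            if abs(carr(X)[0,1]-.149)<.015: ce[k]=m;print(k,a,m,carr(X))
    u,v=ce['red'].astype(int);q=p[v-60:v+60,u-100:u+60];print('crop origin',u-100,v-60)
    cv2.imwrite(f'pics/{tag}2.png',cv2.resize(q,None,fx=5,fy=5,interpolation=cv2.INTER_NEAREST))
    return p,d,c,g,ce
E
python3 - <<'E'
from h import *
marks('y')
E
```

```text
[0.5569 0.1235 0.1421]
red 85 [335.9882 255.6235] [[-0.056  0.151]]
green 110 [336.7545 230.3545] [[-0.0752  0.1514]]
crop origin 235 195
```

View pics/y2.png

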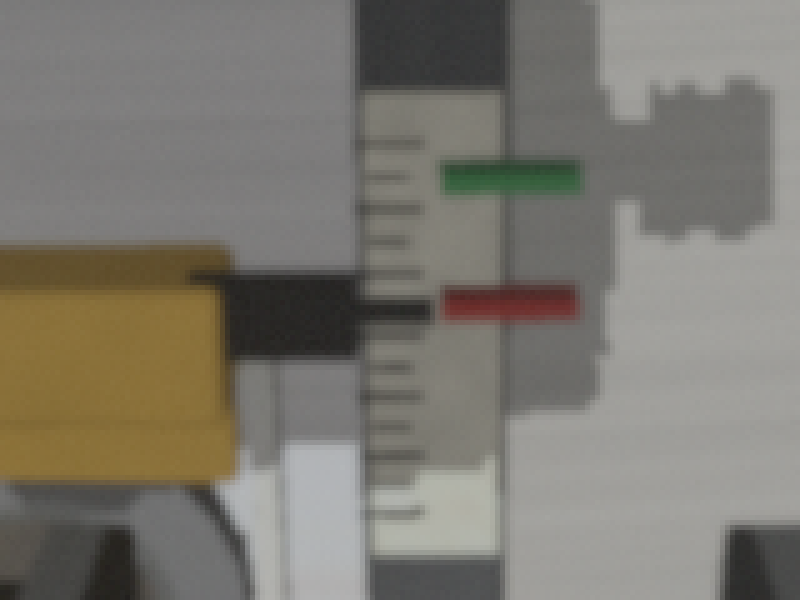

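Run:
```python
from h import *
np.set_printoptions(precision=4,suppress=True)
n='wrist';p=cv2.imread('pics/wrist_y.png');d=np.load('pics/wrist_y.npy');c=cal(n);g=cv2.cvtColor(p,cv2.COLOR_BGR2GRAY).astype(float)
r=[]
for u in range(311,320):
    s=slice(252,261);w=np.clip(85-g[s,u],0,None);r.append((u,(w*np.arange(252,261)).sum()/w.sum()))
r=np.array(r);P=cloud(n,np.round(r).astype(int),d,c);print(r[:,1],P[:,2]);z=np.median(P[:,2]);X=onplane(n,r,z,c);print('pointer',z,carr(X).mean(0))
# bright top faces of the tabs only, via per-row intensity
for k,v0 in(('red',255.6),('green',230.4)):
    ch=2 if k=='red' else 1
    cols=p[int(v0)-6:int(v0)+8,326:348].astype(float);w=(cols[:,:,ch]-cols.min(2)).mean(1);print(k,np.round(w))
```

```text
[256.7815 256.7386 256.7582 256.7891 256.7908 256.8224 256.7947 256.8344
 256.7183] [0.0363 0.0366 0.038  0.0356 0.0366 0.0365 0.0368 0.0364 0.0373]
pointer 0.0365827900142508 [-0.0577  0.1332]
red [ 7.  9. 14. 24. 35. 44. 56. 63. 60. 45. 26. 12.  7.  7.]
green [ 6.  6.  8. 14. 22. 30. 37. 40. 35. 22. 12.  7.  6.  5.]
```

Run:
```python
from h import *
p,d,c,g,ce=marks('z');g=g.astype(float);n='wrist'
v0=int(round(ce['red'][1]));u0=int(ce['red'][0])
r=[]
for u in range(u0-24,u0-16):
    vs=np.arange(v0-3,v0+6);w=np.clip(85-g[vs,u],0,None);r.append((u,(w*vs).sum()/w.sum()))
r=np.array(r);X=onplane(n,r,.0366,c);print('pointer',r[:,1].mean(),carr(X).mean(0))
for k in ce:
  hsv=cv2.cvtColor(p,cv2.COLOR_BGR2HSV);m=mask(p,k);uv=np.argwhere(m)[:,::-1];uv=uv[(abs(uv-ce[k])<[18,8]).all(1)]
  V=hsv[uv[:,1],uv[:,0],2].astype(float);b=uv[V>V.max()*.75]
  P=cloud(n,uv,d,c);print(k,'bright',b.mean(0),carr(onplane(n,[b.mean(0)],.0355,c)),'blob',carr(onplane(n,[uv.mean(0)],.035,c)),P[:,2].max())
```

```text
[0.5559 0.1219 0.1422]
red 83 [340.1446 257.7952] [[-0.056   0.1513]]
green 104 [340.375  232.5385] [[-0.0753  0.1513]]
crop origin 240 197
pointer 258.9849791932762 [-0.056   0.1364]
red bright [340.443  257.8861] [[-0.0563  0.1515]] blob [[-0.0562  0.1513]] 0.03715711953317183
green bright [340.5417 232.6667] [[-0.0755  0.1513]] blob [[-0.0754  0.1512]] 0.2810435190440917
```

Request:
carry_out(motion=[[0, 0, -0.02, 0, 0.05], [0.02, 0, -0.04, 0, 0.05], [0.05, 0.01, -0.06, 0, 0.05], [0.08, 0.02, -0.08, 0, 0.05], [0.11, 0.02, -0.1, 0, 0.05], [0.12, 0.02, -0.1, 0, 0.05], [0.12, 0.02, -0.1, 0, 0.05], [0.12, 0.02, -0.1, 0, 0.05], [0.12, 0.02, -0.1, 0, 0.05], [0.12, 0.02, -0.1, 0, 0.05]])

```text
time: 45.97
ee_pos: [0.4341, 0.1499, 0.2363]
tcp_rot: [[-0.997, 0.068, 0.041], [0.068, 0.998, -0.01], [-0.042, -0.008, -0.999]]
wrist_force: [-0.3, 0.3, -0.3]
opening: 0.0502
```

Run:
```python
from h import *
look('zz',cams=('scene','wrist'));look('zo','orange',cams=('scene',))
```

```text
t 45.9667 tcp [0.4341 0.1499 0.2363] yaw 176.11554642294655 F [-0.3445  0.305  -0.2748] op 0.05024817061014996
scene blue [ 0.6232 -0.0898  0.1335] mean [ 0.6198 -0.0904] r 11.687808990478516 px [244.8543 242.1148]
scene blue [ 0.6325 -0.0169  0.1335] mean [ 0.6309 -0.0169] r 11.441376686096191 px [285.0108 247.0108]
scene blue [0.6378 0.0594 0.1336] mean [0.6353 0.0594] r 11.543496131896973 px [326.9671 248.9753]
wrist blue [0.4163 0.0886 0.3103] mean [0.4151 0.0898] r 4.94984769821167 px [ 99.1408 397.3099]
wrist blue [0.4415 0.1035 0.2955] mean [0.4405 0.1039] r 7.500100135803223 px [185.8462 428.2846]
t 46.0667 tcp [0.434  0.15   0.2363] yaw 176.12605857422827 F [ 0.917  -0.2373  0.0667] op 0.05016673080862455
scene orange [0.4077 0.3291 0.1266] mean [0.4053 0.3299] r 10.65144157409668 px [457.458  166.1425]
scene orange [0.531  0.3408 0.1266] mean [0.5322 0.3405] r 11.672718048095703 px [472.8155 211.5451]
```

View pics/scene_zz.png

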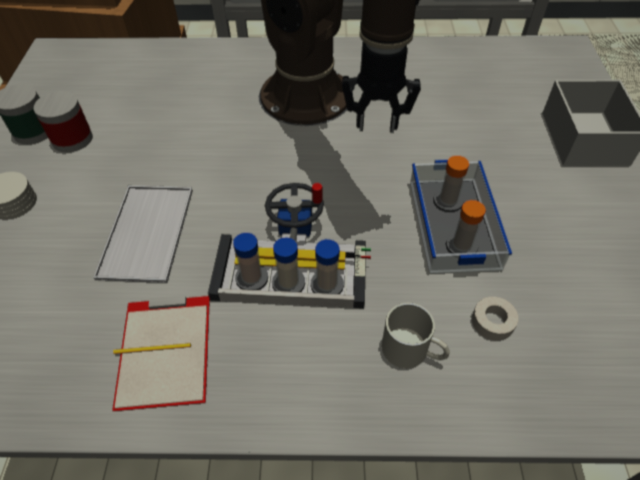

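Run:
```python
from h import *
p=cv2.imread('pics/scene_zz.png')[215:320,190:390];q=cv2.imread('pics/scene_x.png')[215:320,190:390]
cv2.imwrite('pics/cmp.png',cv2.resize(np.vstack([q,p]),None,fx=3.8,fy=2.85,interpolation=cv2.INTER_CUBIC))
print(go([.55,-.09,.235]))
```

```text
[-0.13180592 -0.23171741  0.00864762]
```

View pics/cmp.png

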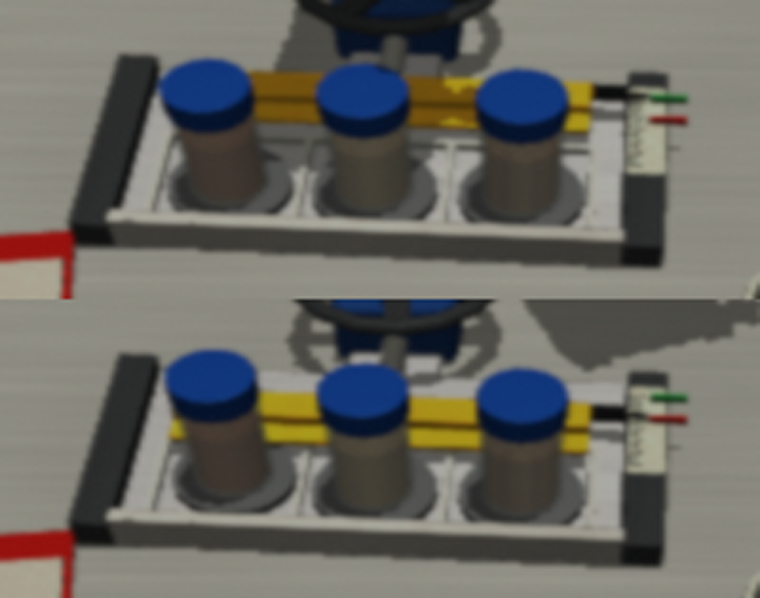

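Request:
carry_out(motion=[[-0.012, -0.02, 0, 0, 0.05], [-0.026, -0.046, 0, 0, 0.05], [-0.042, -0.074, 0, 0, 0.05], [-0.058, -0.102, 0, 0, 0.05], [-0.074, -0.13, 0, 0, 0.05], [-0.09, -0.158, 0, 0, 0.05], [-0.106, -0.186, 0, 0, 0.05], [-0.12, -0.211, 0, 0, 0.05], [-0.13, -0.23, 0, 0, 0.05], [-0.131, -0.231, 0, 0, 0.05]])

```text
time: 46.95
ee_pos: [0.55, -0.0947, 0.2435]
tcp_rot: [[-0.996, 0.074, 0.042], [0.073, 0.997, -0.014], [-0.043, -0.011, -0.999]]
wrist_force: [-0.4, -0.0, 0.2]
opening: 0.0499
```

Run:
```python
from h import *
look('fin');p=cv2.imread('pics/wrist_fin.png');cv2.imwrite('pics/fin2.png',p[100:420,150:620])
d=np.load('pics/wrist_fin.npy');c=cal('wrist')
# foot top surface points z~22mm
vv,uu=np.mgrid[150:400:1,150:620:1];uv=np.c_[uu.ravel(),vv.ravel()];P=cloud('wrist',uv,d,c);k=carr(P)
for b,y in((1,.076),(2,0),(3,-.076)):
    s=(abs(P[:,2]-.022)<.003)&(abs(k[:,1]-y)<.045)&(abs(k[:,0])<.045)
    if s.sum()>30: print('foot bay',b,s.sum(),'y range',np.percentile(k[s,1],[1,99]),'x',np.percentile(k[s,0],[1,99]))
```

```text
t 46.95 tcp [ 0.55   -0.0947  0.2435] yaw 175.800631180677 F [-0.4128 -0.0365  0.2398] op 0.049938687169119575
wrist blue [ 0.6231 -0.0181  0.1329] mean [ 0.6225 -0.0148] r 23.98885154724121 px [426.3532 308.9019]
wrist blue [ 0.6139 -0.0919  0.1328] mean [ 0.6145 -0.0919] r 26.776538848876953 px [331.5198 309.0835]
wrist blue [0.6287 0.0555 0.1329] mean [0.6298 0.0565] r 24.124706268310547 px [504.7387 308.852 ]
foot bay 1 1201 y range [0.0318 0.1173] x [-0.0226  0.0368]
foot bay 2 1444 y range [-0.0447  0.041 ] x [-0.0223  0.0367]
foot bay 3 1128 y range [-0.1176 -0.0339] x [-0.0331  0.0375]
```

View pics/fin2.png

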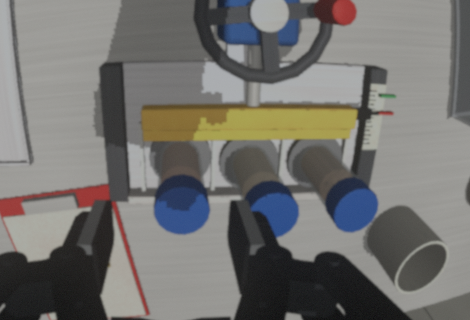

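```bash
python3 -c "
from bench import *
print(job_done())"
```

```text
the job is handed in; nothing more can be done
None
```

I finished the swap in the order asked and handed it in at about 47 s of robot time. I cranked the jaw to the green mark, moved the two orange-lidded jars into the crate and put the three blue-lidded jars in a bay each. Then I cranked the jaw in to the red mark.

**Last checks:**
- **Pointer:** it stood about 0.3 mm from the red mark at the end. When the jaw was open it was about 0.4–0.8 mm from the green mark, towards the fence, and I left it there.
- **Jars:** all five are upright. Lid tops measured about 133 mm above the table in the bays and 126 mm in the crate, as expected for jars standing flat.
- **Other objects:** the clipboard, label roll and mug look unmoved in the last picture. The gripper was clear of everything.

**One thing moved:** the jar in bay 3 shifted about 6 mm towards the handwheel after I set it down, probably from the announced knock. It now stands against the bay's front strip, still flat and inside its pocket, with the lip over its foot.

**Two measurements were off:**
- The cameras disagreed by several millimetres in x (up to about 8 mm for the scene camera), so I relied on the wrist camera and the arm's own position.
- The tool tilted by about 2.4° during the run, which I allowed for in the moves.

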